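# Roll a belt pulley on its rim into its parking dock

## Task

Roll the belt pulley along the bench on its rim, letting it turn (not dragging it), upright and never lifted, into the mouth of the parking dock and over the low bar on its floor. Push it home against the sprung buffer with a gentle 8 N or so for half a second, never over 12 N (nor over 25 N anywhere on the dock), then ease it back and let go, so that it stands still between bar and buffer. Leave the relay, solder spool and steel block where they are.

Things in the scene. Friction and masses are not known exactly. Their poses are not given: they have to be found in the camera images.
- pulley_hub (a point): Centre of the loose aluminium pulley (0.3 to 0.6 kg): a disc 90 mm across, 24 mm wide at the rim, standing on its rim (this point 45 mm above the bench). y is the spin axis, level while upright; x and z are radial and turn with it, z up at the start. It has to turn half over (z down within 0.5 rad) by rolling on the bench before it meets the dock's bar.
- boss_end (a point): Middle of the flat end of the pulley's hub boss on its +y side: polished steel (friction about 0.25), 18 mm in diameter, standing out 8 mm on both sides; 40 mm over the two ends. Pinched there with some 3 to 5 N and kept lightly pressed on the bench, the pulley turns between the fingers as it is moved along; pinched hard or its weight taken off the bench, it slides without turning.
- dock: Parking dock, fixed, painted grey. Origin on the bench, on its centre line; +x is the way the pulley rolls in, y across, z up. Two straight cheeks 22 mm high, 8 mm thick, 29 mm apart inside, from x = -40 to 105 mm; in front flared ones (see dock_mouth). Floor: the bare bench, with one bar. End plate 66 mm high at x = 95 to 105 mm.
- dock_mouth (a point): Middle of the dock's mouth, at x = -100 mm in the dock's frame, half-way up the cheeks. From here the flared cheeks narrow from about 59 mm clear width to 29 mm at x = -40 mm.
- dock_bar (a point): Middle of the top of the fixed round bar across the dock's floor, at x = -20 mm in the dock's frame: radius 5 mm, axis 1 mm below the bench, so it stands 4 mm proud. A pulley on the bench touching it from outside has its centre at x = -40 mm, from inside at x = 0; its centre rises to 49 mm on top.
- buffer_zone (a point): Middle of the range, 45 mm above the bench, in which the round black rubber buffer's face (26 mm) is set; not the face itself. Its setting is not measured: the pulley first touches it with its centre anywhere from x = 3 to 17 mm in the dock's frame, so feel for it. The spring gives 4 N per mm along x, 6 mm travel, then a hard stop. Let go suddenly, it kicks the pulley back.
- relay: Bystander: relay, a grey upright box 22 x 28 x 40 mm with pins on top; origin at the centre of its underside.
- spool: Bystander: solder spool standing on a flange, 60 mm diameter, 38 mm high; origin at the centre of its underside.
- steel_block: Bystander: bare steel block 44 x 62 x 24 mm lying flat; origin at the centre of its underside.
There are look-alikes about, which are no part of the job. Of the things that look like the part that bears pulley_hub, take the one that is farthest from the robot's base at the start.

How it is judged:
By the outcome, as a careful person would: the job done as asked, in the order asked, and still so for the second after the job is handed in, with the robot touching nothing.
It also fails if it takes over 69 s, if anything falls off the work surface, if the arm or the gripper's body presses on something with over 40 N, if the wrist force passes 120 N, or if a joint passes its speed limit or range.

## Robot

A 7-joint arm with a two-finger parallel gripper is mounted at the origin on a cart in front of the work surface, level with it; the furniture and walls round the work are solid. World frame = base frame: x ahead of the robot, y to its left, z up, the work surface at z = 0. Lengths are in m, angles in rad, forces in N, time in s.
With the tool pointing down it reaches from about 0.425 to 1.025 m from the base axis. Payload 3.6 kg.
Tool frame: the origin (TCP) lies on the centre line of the jaws, within the pads' length; the fingertips stand 8 mm ahead of it and the grasp point (between the pads) lies 11 mm behind it (tip_reach is the distance from the TCP to the fingertips, in m); z points along the fingers, y is the line along which they close (so a half turn about z gives the same grasp; the last joint's range is limited). The gripper opens to 85 mm and grips with 20 to 120 N. Pads are 22 mm wide; open, the fingers measure 114 mm over their backs; the gripper's body (76 mm by 85 mm) begins 54 mm behind the grasp point. The pads swing forward as they close: fully open they stand 13 mm farther back than shut.
Start: joints at [-1.202, 0.591, 0.048, 1.609, -0.033, 0.943, -0.034], TCP at [0.324, 0.649, 0.239] pointing down, gripper open.
Joint ranges: [-2.69, 2.69], [-0.47, 2.24], [-1.27, 1.36], [0.19, 2.51], [-1.53, 4.68], [0.08, 2.07], [-3.09, 3.09]. Speed limits (rad/s): [2.57, 2.57, 3.14, 3.14, 3.14, 3.14, 3.14].

## Interface

Orientations are given as a unit quaternion [x, y, z, w].
In Python, from station import sense, snapshot, finish_job, silhouettes, tip_of, tip_reach gives the robot as it stands.
- The arm moves only by the shell command python3 -m creep 'ROWS'. ROWS is JSON, a list of rows, each a list of 3 entries, a list of its own where there are three numbers: the turn, a rotation vector about the tool's x, y, z in degrees, then the shift along the tool's x, y, z in mm, then the finger opening in mm, from 0 to 85.4. A call has 1 to 5 rows; each row is the pose to reach, as a shift and turn from the pose commanded when the call began, along the tool's axes at that moment; what a row does not reach only later rows make up. A row lasts 1/8 s, in which the tool goes at most 62.5 mm and 10.7 degrees, less where a joint would pass 70% of its speed; a pose out of reach is approached as far as the arm can. A call with a gripper value outside its range is refused whole. The fingers move at their own pace and stop on an object; the grip force is fixed at half the most. Time passes only in rows, so rows that repeat a pose let the fingers close. It gives the time, the measured TCP pose, the force, the opening and the grip force at its end, in the units of the state.
- sense(): the state, without advancing time (a new reading comes with each control period).
- snapshot(name): name is "scene" or "top" or "wrist"; returns a dict with "img" (420x560x3 uint8, red, green, blue), "fovy" (degrees; the focal length in pixels is half the picture's height over the tangent of half this angle, whatever the lens; pixels are square), "cx", "cy" (the principal point, pixels), "extrinsics" (4x4, takes a point from camera to world coordinates). Camera axes: x right, y down, z forward; pixel columns grow to the right and rows downward; lengths in m; the calibration is good to about 2 mm. The wrist camera is an equidistant fisheye: a pixel r from the principal point sees the ray r / f radians off the axis. A picture is of the moment at which its call begins. There is no depth.
- finish_job(): hands the job in; it is judged then, once.
Trained networks look in the newest picture that a camera, given by its name, has taken for a name from the list of things; names that differ only in an ending like _2 or _b are one class to them, and where a whole thing is asked for, a point or a joint stands for the part that bears it (a point fixed in the world has none). Each returns a list of dicts, best first, with "confidence" (0 to 1); they miss things now and then, are a little off and sometimes report something else, mostly with a low value. They report only what shows in the picture. A call takes as long as a camera call. They do not tell look-alikes from the thing itself.
- silhouettes(thing, camera): "mask" (420x560 bool, what is visible of it) and "centre" ([column, row] in pixels, amid what is visible of it).
- tip_of(thing, camera): "centre" ([column, row] in pixels: a listed point, or the origin of a listed thing).
The state is a dict: "time_s": time; "joints": joint angles; "joint_velocities": joint speeds; "tau": joint torques, N m; "ee_pos": TCP position; "ee_rot": TCP orientation; "wrist_force": force on the tool from outside, world axes, zero at the start; "torque": the same for the moment, N m; "grip_width": finger opening in m; "finger_force": force on a finger pad.
Only numpy, scipy, OpenCV 4.12 (cv2) and the standard library are available. Lean on these libraries where they do the work, as an engineer would, in place of code of your own. Each camera call takes 0.05 s, during which the arm holds its last target. There are 200 camera calls.

## Working session

There is one attempt and no reset: what is moved stays moved. The work goes in short steps, Python scripts to look and compute and a shell command to move; the robot and the scene stay as the last step left them, time stands still between calls to the robot, and variables do not carry over. Pictures are saved under pics/ and viewed, at most 10 in all, crops included, and the job is handed in when it is done.

```bash
ls; mkdir -p pics
cat > h.py <<'E'
import numpy as np, cv2
from station import sense, snapshot, finish_job, silhouettes, tip_of, tip_reach
def ray(s,p,fish=False):
    f=210/np.tan(np.radians(s["fovy"])/2); d=np.array([p[0]-s["cx"],p[1]-s["cy"]])
    if fish:
        r=np.hypot(*d); t=r/f; v=np.array([*(d/max(r,1e-9)*np.sin(t)),np.cos(t)])
    else: v=np.array([*(d/f),1.])
    E=np.array(s["extrinsics"]); v=E[:3,:3]@v
    return E[:3,3],v/np.linalg.norm(v)
def atz(s,p,z,fish=False):
    o,v=ray(s,p,fish); return o+v*(z-o[2])/v[2]
E
cat > a.py <<'E'
from h import *
for c in ("scene","top"):
    s=snapshot(c); cv2.imwrite(f"pics/{c}.png",s["img"][...,::-1])
    print(c,np.round(s["extrinsics"],3).tolist(),s["fovy"],s["cx"],s["cy"])
    for t,z in (("pulley_hub",.045),("boss_end",.045),("dock",0),("dock_mouth",.011),("dock_bar",.004),("buffer_zone",.045),("relay",0),("spool",0),("steel_block",0)):
        for r in tip_of(t,c): print(t,round(r["confidence"],2),np.round(r["centre"],1),np.round(atz(s,r["centre"],z),4))
    for r in silhouettes("pulley_hub",c): print("sil",round(r["confidence"],2),np.round(r["centre"],1),r["mask"].sum())
st=sense();print(st,tip_reach)
E
python3 a.py
```

```text
pics
scene [[0.802, -0.305, 0.513, 0.027], [-0.597, -0.437, 0.673, -0.584], [0.019, -0.846, -0.532, 0.6], [0.0, 0.0, 0.0, 1.0]] 45.283914697911825 274.1521731350927 211.4617104313667
pulley_hub 0.95 [205.7 269.9] [0.3497 0.0318 0.045 ]
pulley_hub 0.8 [275.  298.9] [ 0.4035 -0.0977  0.045 ]
pulley_hub 0.66 [345.5 272.2] [ 0.5446 -0.1141  0.045 ]
pulley_hub 0.61 [135.7 215.9] [0.3218 0.2636 0.045 ]
pulley_hub 0.59 [333.2 269.4] [ 0.5323 -0.0959  0.045 ]
boss_end 0.75 [344.9 276.7] [ 0.5353 -0.1224  0.045 ]
boss_end 0.7 [208.6 276.3] [0.345  0.0139 0.045 ]
boss_end 0.57 [269.  305.2] [ 0.3869 -0.104   0.045 ]
boss_end 0.55 [132.9 219.1] [0.3124 0.2557 0.045 ]
dock 0.81 [238.9 232.2] [0.4955 0.1505 0.    ]
dock_mouth 0.64 [275.6 244.4] [0.523  0.0594 0.011 ]
dock_bar 0.89 [244.9 231.3] [0.5044 0.1412 0.004 ]
relay 0.58 [191.5 243.7] [0.3948 0.1712 0.    ]
spool 0.76 [306.6 226.1] [0.6266 0.0865 0.    ]
steel_block 0.98 [265.9 204. ] [0.6084 0.2102 0.    ]
sil 0.98 [275.8 301.7] 2276
sil 0.97 [332.6 267.5] 1202
sil 0.94 [136.  213.9] 1591
sil 0.64 [208.6 272.1] 2069
sil 0.55 [228.5 223.7]
[... 1153 characters left out ...]
array([-1.20153383,  0.59117337,  0.04837495,  1.60852882, -0.0333054 ,
        0.94272827, -0.03369556]), 'joint_velocities': array([-0.00108488, -0.00175485, -0.00045982, -0.00085596,  0.00074834,
       -0.00154772, -0.00038747]), 'tau': array([-5.70735301e-04, -5.48665416e+01,  1.54636502e+00, -1.98542976e+01,
        9.37604840e-03,  1.55332491e-03,  7.69545228e-07]), 'ee_pos': array([0.32362923, 0.64873633, 0.2393102 ]), 'ee_rot': array([ 2.29295744e-01,  9.73356801e-01, -1.65224414e-05,  8.45557556e-08]), 'wrist_force': array([ 0.02637684, -1.0851581 ,  0.47746158]), 'torque': array([-0.03580272,  0.0001711 ,  0.01730514]), 'finger_force': 0.0, 'grip_width': 0.08512538125167267} 0.008
```

View pics/scene.png

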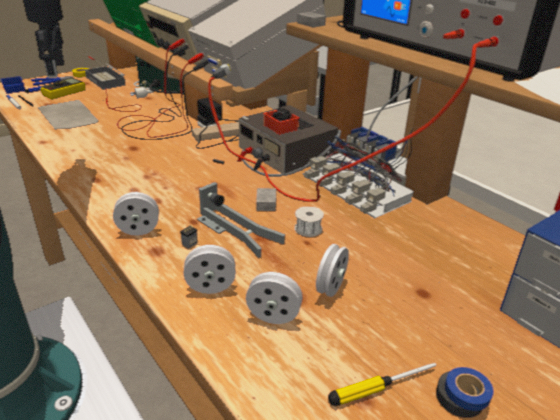

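View pics/top.png

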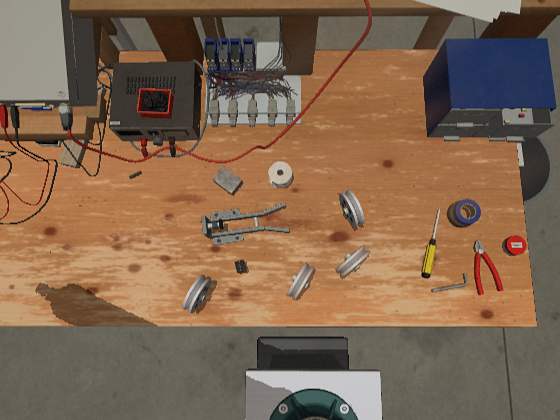

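Look-alikes in the scene view: pulleys at (206,270), (275,299), (333,269) and (136,215), at ranges 0.36, 0.41, 0.54 and 0.43 m. The farthest is scene (333,269) / top (351,207). The dock's mouth opens toward it. I'll confirm with a crop.

Run:
```python
import cv2,numpy as np
a=cv2.imread("pics/scene.png")[230:310,285:385]; b=cv2.imread("pics/top.png")[160:260,180:380]
a=cv2.resize(a,(375,300),interpolation=3); b=cv2.resize(b,(800,400),interpolation=3)
m=np.zeros((600,800,3),np.uint8); m[:200,:250]=cv2.resize(a,(250,200)); m[:300,:375]=a; m[200:]=cv2.resize(b,(800,400)); m[:200,:375]=a[:200]
m=np.zeros((600,760,3),np.uint8); m[:270,:337]=cv2.resize(a,(337,270)); b=cv2.imread("pics/top.png")[170:250,190:380]; m[275:595]=cv2.resize(b,(760,320),interpolation=3)
cv2.imwrite("pics/crop.png",m)
from scipy.spatial.transform import Rotation as R
print(R.from_quat([.2293,.97336,0,0]).as_matrix().round(3))
```

```text
[[-0.895  0.446  0.   ]
 [ 0.446  0.895  0.   ]
 [ 0.     0.    -1.   ]]
```

View pics/crop.png

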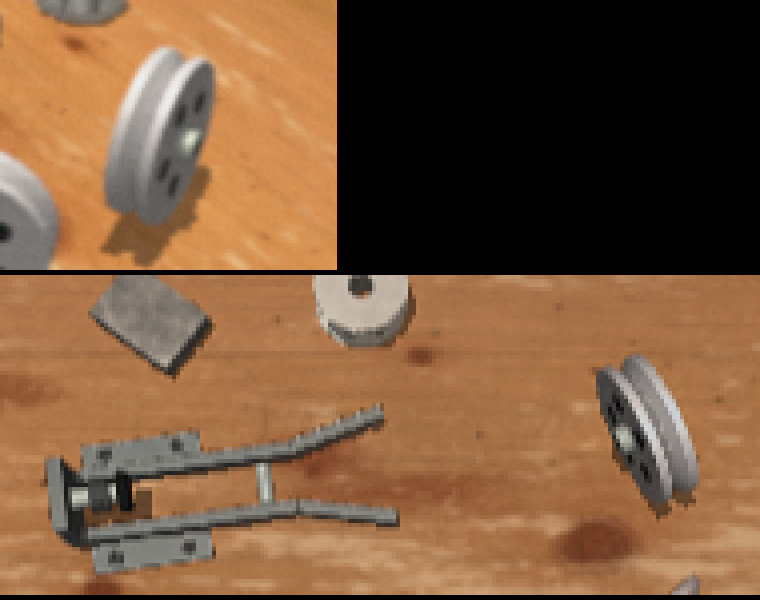

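The pulley at scene (333,269) is the one. Its visible bosses are at scene (341,271) and top (346,210). The crop shows it standing upright, with its plane across the dock line.

```bash
cat > b.py <<'E'
from h import *
S={c:snapshot(c) for c in ("scene","top")}
B=atz(S["scene"],(341.4,271.5),.045); A=atz(S["top"],(345.7,210.5),.045)
print("A",A,"B",B,"mid",(A+B)/2,"len",np.linalg.norm(A-B),"axis deg",np.degrees(np.arctan2(*(A-B)[[1,0]])))
# silhouette fit: render disc hull, fit x,y,yaw by IoU over both cameras
M={}
for c,px in (("scene",(333,268)),("top",(352,206))):
    rs=silhouettes("pulley_hub",c); r=min(rs,key=lambda r:np.hypot(*(np.array(r["centre"])-px))); M[c]=r["mask"].astype(np.uint8); print(c,r["centre"],r["confidence"])
t=np.linspace(0,2*np.pi,48)
def proj(s,P):
    E=np.array(s["extrinsics"]);q=(P-E[:3,3])@E[:3,:3]; f=210/np.tan(np.radians(s["fovy"])/2); return q[:,:2]/q[:,2:]*f+[s["cx"],s["cy"]]
def cost(p,v=False):
    x,y,a=p; ax=np.array([np.cos(a),np.sin(a),0]); u=np.array([-np.sin(a),np.cos(a),0]); out=[]
    P=[]
    for w,r in ((.012,.045),(-.012,.045),(.02,.009),(-.02,.009)): P+= [np.array([x,y,.045])+w*ax+r*(np.cos(k)*u+np.sin(k)*np.array([0,0,1])) for k in t]
    P=np.array(P)
    for c in S:
        hull=cv2.convexHull((proj(S[c],P)*16).astype(np.int32)); im=np.zeros((420,560),np.uint8); cv2.fillConvexPoly(im,hull,1,shift=4)
        out.append((im&M[c]).sum()/(im|M[c]).sum())
    return out if v else -sum(out)
from scipy.optimize import differential_evolution
m=(A+B)/2
r=differential_evolution(cost,[(m[0]-.03,m[0]+.03),(m[1]-.03,m[1]+.03),(0,np.pi)],seed=1,maxiter=60)
print("hub",r.x[:2],"axis deg",np.degrees(r.x[2]),cost(r.x,True))
# dock line from pixels of picture
E
python3 b.py
```

```text
A [ 0.52712312 -0.08260224  0.045     ] B [ 0.54011505 -0.10853055  0.045     ] mid [ 0.53361909 -0.0955664   0.045     ] len 0.029001158257718075 axis deg 116.61413515685452
scene [329.2, 266.6] 0.81
top [352.8, 205.5] 0.78
hub [ 0.53206728 -0.09520912] axis deg 115.65117009876298 [np.float64(0.9372093023255814), np.float64(0.8925869894099848)]
```

Run:
```python
from h import *
for c in ("scene","top"):
    s=snapshot(c); rs=silhouettes("dock",c); r=rs[0]; print(c,r["confidence"],r["centre"],r["mask"].sum())
    g=cv2.imread(f"pics/{c}.png"); 
    x0,y0,x1,y1=(190,175,300,265) if c=="scene" else (195,195,300,250)
    k=7; cv2.imwrite(f"pics/dock_{c}.png",cv2.resize(g[y0:y1,x0:x1],None,fx=k,fy=k,interpolation=2)[:600])
```

```text
scene 0.98 [226.9, 221.6] 2131
top 0.93 [230.5, 229.4] 1283
```

View pics/dock_top.png

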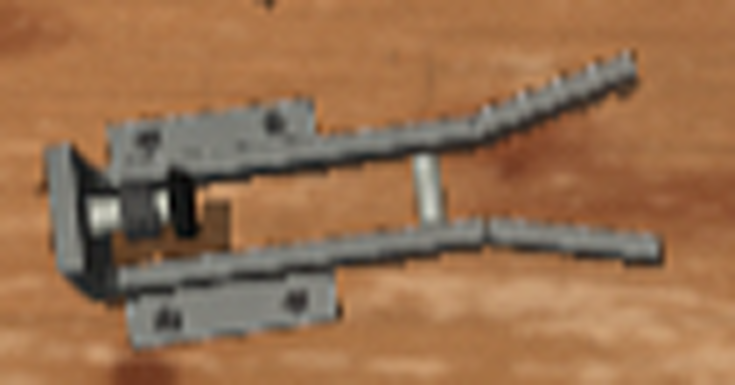

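The enlarged top view shows the cheek kinks at crop (482,128) and (488,230), the mouth ends at (628,68) and (655,247), and the bar from (425,155) to (433,222).

```bash
cat > c.py <<'E'
from h import *
s=snapshot("top")
pts=[((480,130),.022,-40,-18.5),((488,230),.022,-40,18.5),((627,68),.022,-100,-33.5),((655,244),.022,-100,33.5),((425,153),.004,-20,-14.5),((434,222),.004,-20,14.5),((122,278),.022,97,18.5)]
W=[];D=[]
for p,z,x,y in pts:
    w=atz(s,(195+p[0]/7-.4,195+p[1]/7-.4),z); W.append(w[:2]);D.append([x/1e3,y/1e3])
W=np.array(W);D=np.array(D)
# dock y = left of x; in top view, +x is image left => +y is image down
from scipy.optimize import least_squares
def T(p): c,n=np.cos(p[2]),np.sin(p[2]); return D@np.array([[c,n],[-n,c]])+p[:2]
r=least_squares(lambda p:(T(p)-W).ravel(),[.5,.16,1.7]); print("dock",r.x,np.degrees(r.x[2])); print(((W-T(r.x))*1e3).round(1).tolist())
p=r.x; d=np.array([np.cos(p[2]),np.sin(p[2])]); n=np.array([-d[1],d[0]])
h=np.array([.5321,-.0953]); print("hub in dock",(h-p[:2])@d,(h-p[:2])@n)
for t in("dock_mouth","dock_bar","dock","buffer_zone"):
    z={"dock_mouth":.011,"dock_bar":.004,"dock":0,"buffer_zone":.045}[t]
    for q in tip_of(t,"top")[:1]:
        w=atz(s,q["centre"],z)[:2]-p[:2]; print(t,w@d,w@n)
E
python3 c.py
```

```text
dock [0.50332593 0.1574532  1.70977836] 97.96308375148983
[[-1.7, -1.4], [-1.1, 0.5], [-2.4, 3.8], [0.4, 3.1], [0.3, 0.1], [3.8, 0.5], [0.8, -6.6]]
hub in dock -0.2543022500641636 0.006518550828525343
dock_bar -0.02482693739382528 0.004645107662616538
dock -1.9857317763115175e-06 -0.004766079519065316
buffer_zone 0.06364425909064687 -0.0034122475828038687
```

```bash
cat >> h.py <<'E'
from scipy.spatial.transform import Rotation as Rn
def to(x,y,z,yaw):
    "mm shift in tool frame and tool-z turn to bring TCP to x,y,z with tool y at world yaw deg"
    s=sense(); M=Rn.from_quat(s["ee_rot"]).as_matrix(); d=M.T@(np.array([x,y,z])-s["ee_pos"])*1e3
    yw=np.radians(yaw); Y=np.array([np.cos(yw),np.sin(yw),0]); Z=np.array([0,0,-1.]); G=np.column_stack([np.cross(Y,Z),Y,Z])
    print("t",round(s["time_s"],2),"shift",d.round(1),"turn",Rn.from_matrix(M.T@G).as_rotvec(degrees=True).round(2),"w",round(s["grip_width"]*1e3,2),"F",s["wrist_force"].round(2),"ff",round(s["finger_force"],2),"pos",(s["ee_pos"]*1e3).round(1))
E
python3 -m creep '[[[0,0,9],[-38,-42,0],85],[[0,0,18],[-77,-85,0],85],[[0,0,27],[-115,-127,0],85],[[0,0,36],[-154,-170,0],85],[[0,0,45],[-192,-212,0],85]]'
python3 -c "
from h import *
to(.5321,-.0953,.2,-64.2)"
```

```text
time_s: 2.38
ee_pos: [0.4014, 0.3716, 0.2397]
ee_rot: [0.586, 0.81, 0.0, 0.0]
wrist_force: [1.2, 0.0, -0.5]
grip_width: 0.0849
finger_force: 0.0
t 2.38 shift [-484.4  -21.6   39.5] turn [ 3.000e-02 -6.000e-02  8.238e+01] w 84.89 F [ 1.24  0.04 -0.54] ff 0.0 pos [401.4 371.6 239.7]
```

```bash
python3 -m creep '[[[0,0,9],[-50,-2,4],85],[[0,0,18],[-105,-5,8],85],[[0,0,27],[-160,-7,13],85],[[0,0,35],[-215,-10,17],85],[[0,0,43],[-270,-12,20],85]]'
python3 -c "
from h import *
to(.5321,-.0953,.2,-64.2)"
```

```text
time_s: 3.0
ee_pos: [0.4756, 0.112, 0.2196]
ee_rot: [0.842, 0.539, 0.001, 0.0]
wrist_force: [0.5, 0.7, 0.1]
grip_width: 0.0853
finger_force: 0.0
t 3.0 shift [-164.7  138.1   19.5] turn [ 2.000e-02 -6.000e-02  3.945e+01] w 85.29 F [0.52 0.72 0.13] ff 0.0 pos [475.6 112.  219.6]
```

Now take wrist pictures over the dock and again over the pulley.

```bash
python3 -c "
from h import *
s=snapshot('wrist'); cv2.imwrite('pics/w1.png',s['img'][...,::-1]); np.save('w1.npy',s,allow_pickle=True)
for t,z in (('dock_mouth',.011),('dock_bar',.004),('dock',0),('pulley_hub',.045)):
    for q in tip_of(t,'wrist')[:2]: print(t,q['confidence'],q['centre'],atz(s,q['centre'],z,True).round(4))
"
python3 -m creep '[[[0,0,8],[-33,28,0],85],[[0,0,16],[-66,55,0],85],[[0,0,24],[-99,83,0],85],[[0,0,32],[-132,110,0],85],[[0,0,39.4],[-165,138,0],85]]'
python3 -m creep '[[[0,0,0],[0,0,0],85],[[0,0,0],[0,0,0],85]]'
python3 -c "
from h import *
s=snapshot('wrist'); cv2.imwrite('pics/w2.png',s['img'][...,::-1]); np.save('w2.npy',s,allow_pickle=True)
to(.5321,-.0953,.2,-64.2)
for t,z in (('dock_mouth',.011),('pulley_hub',.045),('boss_end',.045)):
    for q in tip_of(t,'wrist')[:2]: print(t,q['confidence'],q['centre'],atz(s,q['centre'],z,True).round(4))
a=cv2.imread('pics/w1.png');b=cv2.imread('pics/w2.png'); cv2.imwrite('pics/w12.png',cv2.resize(np.hstack([a,b]),(800,300)))
"
```

```text
dock_mouth 0.4 [358.2, 48.2] [0.61   0.2119 0.011 ]
dock_bar 0.92 [299.7, 146.1] [0.5097 0.1389 0.004 ]
dock_bar 0.26 [359.4, 48.3] [0.6132 0.2118 0.004 ]
dock 0.77 [286.6, 131.7] [0.5033 0.1587 0.    ]
pulley_hub 0.83 [94.0, 115.3] [0.3323 0.2711 0.045 ]
pulley_hub 0.69 [359.5, 48.3] [0.6012 0.2089 0.045 ]
time_s: 3.88
ee_pos: [0.5331, -0.0925, 0.2192]
ee_rot: [0.974, 0.226, 0.0, -0.001]
wrist_force: [0.7, 0.0, 0.6]
grip_width: 0.0851
finger_force: 0.0
time_s: 4.12
ee_pos: [0.5323, -0.0917, 0.2189]
ee_rot: [0.974, 0.228, -0.0, -0.001]
wrist_force: [-0.2, -0.3, 0.1]
grip_width: 0.0852
finger_force: 0.0
t 4.17 shift [-1.8  3.6 18.9] turn [-0.11  0.01  0.54] w 84.94 F [ 0.17 -0.39 -0.3 ] ff 0.0 pos [532.1 -91.3 218.9]
pulley_hub 0.92 [278.7, 191.8] [ 0.5291 -0.0893  0.045 ]
pulley_hub 0.79 [232.6, 291.5] [ 0.402  -0.0938  0.045 ]
boss_end 0.91 [135.9, 285.4] [0.3505 0.0139 0.045 ]
boss_end 0.85 [240.7, 304.7] [ 0.3893 -0.1091  0.045 ]
```

View pics/w12.png

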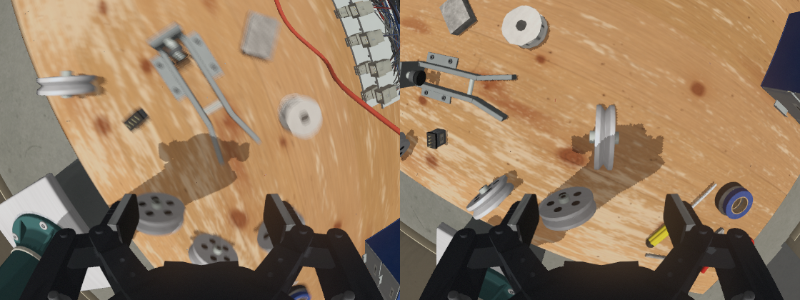

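```bash
cat > d.py <<'E'
from h import *
S={c:snapshot(c) for c in ("wrist","scene","top")}
t=np.linspace(0,2*np.pi,48)
def proj(s,P,fish):
    E=np.array(s["extrinsics"]);q=(P-E[:3,3])@E[:3,:3]; f=210/np.tan(np.radians(s["fovy"])/2)
    if fish:
        r=np.hypot(q[:,0],q[:,1]); th=np.arctan2(r,q[:,2]); return q[:,:2]/r[:,None]*th[:,None]*f+[s["cx"],s["cy"]]
    return q[:,:2]/q[:,2:]*f+[s["cx"],s["cy"]]
M={}
for c in S:
    px=proj(S[c],np.array([[.532,-.095,.045]]),c=="wrist")[0]
    rs=silhouettes("pulley_hub",c)
    if rs:
        r=min(rs,key=lambda r:np.hypot(*(np.array(r["centre"])-px))); print(c,px.round(1),r["centre"],round(r["confidence"],2),r["mask"].sum())
        if np.hypot(*(np.array(r["centre"])-px))<12: M[c]=r["mask"].astype(np.uint8)
def cost(p,v=False,cs=None):
    x,y,a=p; ax=np.array([np.cos(a),np.sin(a),0]); u=np.array([-np.sin(a),np.cos(a),0]); im={}
    out=[]
    for c in cs or M:
        im=np.zeros((420,560),np.uint8)
        for e in ((.012,.045),),((.02,.009),):
            P=[]
            for w,r in e:
                for sg in(1,-1): P+=[np.array([x,y,.045])+sg*w*ax+r*(np.cos(k)*u+np.sin(k)*np.array([0,0,1])) for k in t]
            cv2.fillConvexPoly(im,cv2.convexHull((proj(S[c],np.array(P),c=="wrist")*16).astype(np.int32)),1,shift=4)
        out.append((im&M[c]).sum()/(im|M[c]).sum())
    return out if v else -sum(out)
from scipy.optimize import differential_evolution
for cs in ([["wrist"]] if "wrist" in M else [])+[list(M)]:
    r=differential_evolution(lambda p:cost(p,cs=cs),[(.51,.56),(-.12,-.07),(1,3)],seed=1,maxiter=50)
    print(cs,r.x[:2].round(4),np.degrees(r.x[2]),np.round(cost(r.x,True,cs),3))
s=S["wrist"]; g=s["img"][50:200,0:190,::-1]; cv2.imwrite("pics/dw.png",cv2.resize(g,None,fx=4,fy=4,interpolation=2))
E
python3 d.py
```

```text
wrist [285.  191.4] [283.7, 193.4] 0.8 2675
scene [332.7 269.2] [332.6, 266.4] 0.73 1192
top [350.8 208.5] [201.8, 286.7] 0.87 311
['wrist'] [ 0.5321 -0.0954] 114.59267942097885 [0.925]
['wrist', 'scene'] [ 0.5322 -0.0954] 114.91659879104164 [0.926 0.925]
```

View pics/dw.png

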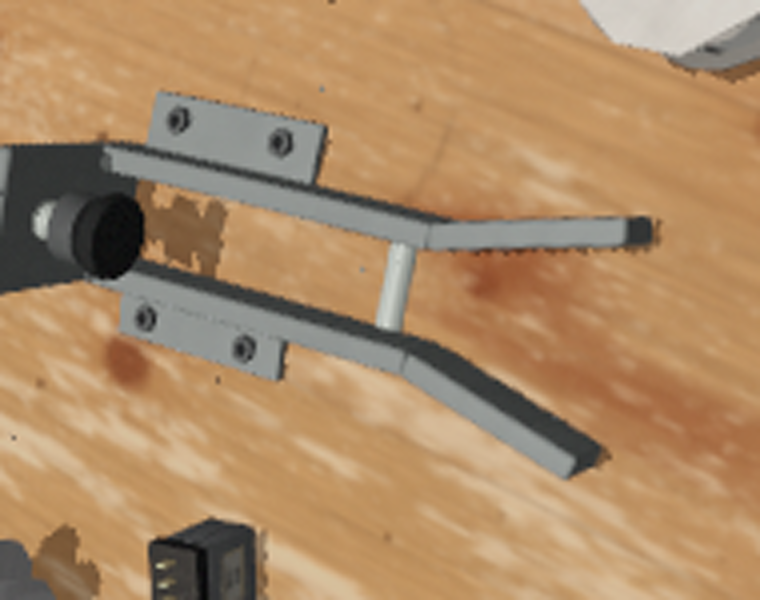

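The wrist crop shows the dock with its kinks at (430,234) and (405,361), the mouth ends at (627,232) and (575,467), the bar from (402,245) to (391,330), and the black buffer at (108,235).

```bash
cat > e.py <<'E'
from h import *
s=snapshot("wrist"); s2=snapshot("top"); from scipy.optimize import least_squares
pw=[((430,234),.022,-40,-18.5),((405,361),.022,-40,18.5),((627,232),.022,-100,-33.5),((573,468),.022,-100,33.5),((402,246),.003,-20,-14.5),((391,330),.003,-20,14.5)]
pt=[((480,130),.022,-40,-18.5),((488,230),.022,-40,18.5),((627,68),.022,-100,-33.5),((655,244),.022,-100,33.5),((425,153),.003,-20,-14.5),((434,222),.003,-20,14.5)]
def fit(sets):
    W=[];D=[]
    for k in sets:
        for p,z,x,y in (pw if k=="w" else pt):
            w=atz(s,(p[0]/4-.4,50+p[1]/4-.4),z,True) if k=="w" else atz(s2,(195+p[0]/7-.4,195+p[1]/7-.4),z)
            W.append(w[:2]);D.append([x/1e3,y/1e3])
    W=np.array(W);D=np.array(D)
    def T(p): c,n=np.cos(p[2]),np.sin(p[2]); return D@np.array([[c,n],[-n,c]])+p[:2]
    r=least_squares(lambda p:(T(p)-W).ravel(),[.5,.16,1.7]).x
    d=np.array([np.cos(r[2]),np.sin(r[2])]); n=np.array([-d[1],d[0]]); h=np.array([.5322,-.0954])-r[:2]
    print(sets,r[:2].round(4),np.degrees(r[2]).round(2),"hub in dock",(h@d).round(4),(h@n).round(4)); E=(W-T(r))*1e3; print(np.column_stack([E@d,E@n]).round(1).tolist())
fit("w");fit("t");fit("wt")
to(.5322,-.0954,.2,-65.1)
E
python3 e.py
```

```text
w [0.5023 0.1562] 98.84 hub in dock -0.2532 0.0091
[[0.0, -1.4], [0.6, -1.4], [0.2, 0.3], [1.3, 0.0], [-0.3, 2.9], [-1.8, -0.5]]
t [0.5041 0.1587] 97.05 hub in dock -0.2556 0.0033
[[-2.0, 2.2], [-0.8, 1.3], [3.4, 1.2], [1.4, -1.5], [-0.8, 0.1], [-1.2, -3.4]]
wt [0.5032 0.1575] 97.96 hub in dock -0.2544 0.0063
[[-0.8, -1.0], [-0.8, -1.0], [-0.4, -0.1], [-0.3, -0.4], [-1.2, 3.7], [-3.1, 0.2], [-1.2, 1.8], [0.6, 0.9], [4.0, 1.7], [3.0, -1.0], [0.1, -0.6], [0.0, -4.1]]
t 4.72 shift [-0.6  1.4 19.3] turn [-0.   -0.    1.19] w 84.93 F [-0.87  0.07  0.7 ] ff 0.0 pos [532.1 -93.9 219.3]
```

```bash
python3 -m creep '[[[0,0,0.8],[0,0,45],85],[[0,0,0.8],[0,0,90],75],[[0,0,0.8],[0,0,130],70],[[0,0,0.8],[0,0,155],65],[[0,0,0.8],[0,0,170],60]]'
python3 -m creep '[[[0,0,0],[0,0,7],52],[[0,0,0],[0,0,12],48],[[0,0,0],[0,0,13],48],[[0,0,0],[0,0,13],48]]'
python3 -c "
from h import *
to(.5322,-.0954,.036,-65.1)"
```

```text
time_s: 5.35
ee_pos: [0.5318, -0.094, 0.048]
ee_rot: [0.976, 0.219, -0.001, -0.0]
wrist_force: [0.1, -0.0, 0.4]
grip_width: 0.0599
finger_force: 0.0
time_s: 5.85
ee_pos: [0.5325, -0.094, 0.0368]
ee_rot: [0.976, 0.219, 0.0, 0.0]
wrist_force: [0.4, -0.1, 0.9]
grip_width: 0.0482
finger_force: 0.0
t 5.85 shift [-0.9  1.2  0.8] turn [ 0.03 -0.05  0.39] w 48.16 F [ 0.42 -0.11  0.89] ff 0.0 pos [532.5 -94.   36.8]
```

```bash
python3 -m creep '[[[0,0,0.4],[-1,1.2,0.5],46],[[0,0,0.4],[-1,1.2,0.5],44],[[0,0,0.4],[-1,1.2,0.5],42],[[0,0,0.4],[-1,1.2,0.5],41],[[0,0,0.4],[-1,1.2,0.5],41]]'
python3 -m creep '[[[0,0,0],[0,0,0],40],[[0,0,0],[0,0,0],40]]'
python3 -c "
from h import *
to(.5322,-.0954,.036,-65.1)"
```

```text
time_s: 6.48
ee_pos: [0.5319, -0.0955, 0.0358]
ee_rot: [0.977, 0.215, 0.0, 0.0]
wrist_force: [0.5, -0.5, 0.2]
grip_width: 0.0412
finger_force: 0.1
time_s: 6.72
ee_pos: [0.532, -0.0957, 0.0359]
ee_rot: [0.977, 0.215, 0.0, 0.0]
wrist_force: [0.1, -1.3, -0.1]
grip_width: 0.0403
finger_force: 2.1
t 6.72 shift [ 0.3 -0.2 -0.1] turn [ 0.03 -0.01 -0.02] w 40.25 F [ 0.08 -1.26 -0.07] ff 2.12 pos [532.  -95.7  35.9]
```

```bash
python3 -m creep '[[[0,0,0],[0,0,0],39.8],[[0,0,0],[0,0,0],39.8],[[0,0,0],[0,0,0],39.8]]'
python3 -c "
from h import *
to(.5322,-.0954,.036,-65.1)"
```

```text
time_s: 7.1
ee_pos: [0.532, -0.0957, 0.0359]
ee_rot: [0.977, 0.215, 0.0, 0.0]
wrist_force: [0.9, -0.8, 1.3]
grip_width: 0.0397
finger_force: 6.1
t 7.1 shift [ 0.3 -0.1 -0.1] turn [ 0.03 -0.01 -0.02] w 39.71 F [ 0.93 -0.85  1.34] ff 6.05 pos [532.  -95.7  35.9]
```

```bash
python3 -m creep '[[[0,0,-5],[0,0,0],39.8],[[0,0,-12],[0,0,0],39.8],[[0,0,-20],[0,0,0],39.8],[[0,0,-28],[0,0,0],39.8],[[0,0,-36],[0,0,0],39.8]]'
python3 -m creep '[[[0,0,-8],[0,0,0],39.8],[[0,0,-16],[0,0,0],39.8],[[0,0,-24],[0,0,0],39.8],[[0,0,-30],[0,0,0],39.8],[[0,0,-35],[0,0,0],39.8]]'
python3 -m creep '[[[0,0,0],[0,0,0],39.8]]'
python3 -c "
from h import *
to(.5322,-.0954,.036,8)
s=snapshot('wrist'); cv2.imwrite('pics/w3.png',s['img'][...,::-1]); np.save('w3.npy',s,allow_pickle=True)
"
```

```text
time_s: 7.72
ee_pos: [0.5317, -0.0949, 0.0358]
ee_rot: [0.861, 0.509, 0.0, -0.0]
wrist_force: [-0.4, 0.4, 1.0]
grip_width: 0.0401
finger_force: 5.5
time_s: 8.35
ee_pos: [0.5313, -0.0949, 0.0358]
ee_rot: [0.669, 0.744, -0.0, -0.001]
wrist_force: [0.2, 0.6, 1.0]
grip_width: 0.0399
finger_force: 5.6
time_s: 8.48
ee_pos: [0.5314, -0.095, 0.0359]
ee_rot: [0.67, 0.742, 0.0, -0.001]
wrist_force: [0.1, -0.9, 1.4]
grip_width: 0.0399
finger_force: 5.4
t 8.47 shift [-0.4  0.8 -0.1] turn [-0.04 -0.05 -2.14] w 39.94 F [ 0.13 -0.88  1.43] ff 5.44 pos [531.4 -95.   35.9]
```

View pics/w3.png

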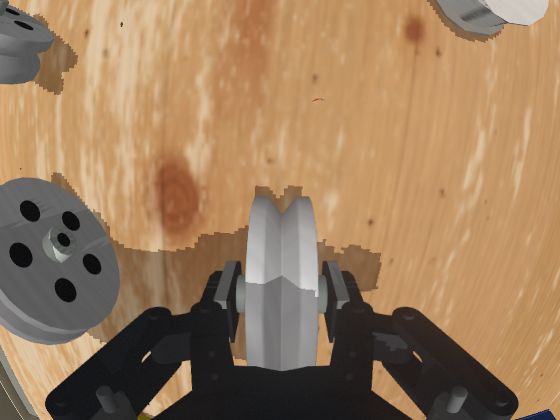

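The pulley is pinched at (282,290), upright and square to the tool, and forward is image up (+tool x). Next is a short test roll, with the turn measured by unwarping the pulley's face from the scene camera.

```bash
cat > f.py <<'E'
from h import *
import sys
def face(off=0.0):
    s=snapshot("scene"); st=sense(); R=Rn.from_quat(st["ee_rot"]).as_matrix(); u,ax=R[:,0],R[:,1]
    c=st["ee_pos"]*[1,1,0]+[0,0,.045]-ax*.012
    E=np.array(s["extrinsics"]); f=210/np.tan(np.radians(s["fovy"])/2)
    th=np.radians(np.arange(0,360,1)); rr=np.linspace(.014,.036,23)
    P=c+rr[:,None,None]*(np.cos(th)[None,:,None]*u+np.sin(th)[None,:,None]*np.array([0,0,1]))
    q=(P-E[:3,3])@E[:3,:3]; px=q[...,:2]/q[...,2:]*f+[s["cx"],s["cy"]]
    g=cv2.cvtColor(s["img"],cv2.COLOR_RGB2GRAY).astype(np.float32)
    im=cv2.remap(g,px[...,0].astype(np.float32),px[...,1].astype(np.float32),1); return im,s
im,s=face(); np.save(sys.argv[1],im); cv2.imwrite(sys.argv[1]+".png",s["img"][...,::-1])
prof=im[6:18].mean(0); F=np.fft.fft(prof-prof.mean()); print([(k,round(abs(F[k])/360,1),round(np.degrees(np.angle(F[k]))/k,1)) for k in (1,3,4,5,6)])
E
python3 f.py pics/r0
python3 -m creep '[[[0,0,0],[3,0,0.3],39.85],[[0,0,0],[8,0,0.3],39.85],[[0,0,0],[14,0,0.3],39.85],[[0,0,0],[20,0,0.3],39.85],[[0,0,0],[20,0,0.3],39.85]]'
python3 f.py pics/r1
python3 -c "
from h import *
to(.5322,-.0954,.036,8)"
```

```text
[(1, np.float32(18.5), np.float32(175.0)), (3, np.float32(4.1), np.float32(-16.0)), (4, np.float32(8.0), np.float32(37.9)), (5, np.float32(8.1), np.float32(3.2)), (6, np.float32(3.8), np.float32(17.6))]
time_s: 9.2
ee_pos: [0.5293, -0.0742, 0.0353]
ee_rot: [0.669, 0.743, 0.0, -0.001]
wrist_force: [0.1, 1.5, -0.6]
grip_width: 0.04
finger_force: 4.9
[(1, np.float32(17.6), np.float32(179.9)), (3, np.float32(2.8), np.float32(-15.0)), (4, np.float32(5.2), np.float32(-15.8)), (5, np.float32(13.1), np.float32(20.4)), (6, np.float32(3.5), np.float32(-10.3))]
t 9.25 shift [-21.    0.6  -0.6] turn [-0.04 -0.04 -2.05] w 39.63 F [-0.27 -0.17 -0.28] ff 4.92 pos [529.4 -74.6  35.4]
```

```bash
python3 -m creep '[[[0,0,0],[5,0,0.2],39.85],[[0,0,0],[10,0,0.2],39.85],[[0,0,0],[15,0,0.2],39.85],[[0,0,0],[20,0,0.2],39.85],[[0,0,0],[20,0,0.2],39.85]]'
python3 f.py pics/r2
python3 -c "
from h import *
to(.5322,-.0954,.036,8)
ms=[]
for i in range(3):
    a=cv2.imread(f'pics/r{i}.png'); y=-95+20*i
    ms.append(cv2.resize(a[215:310,285:375],(265,280),interpolation=2))
p=[cv2.resize(np.load(f'pics/r{i}.npy').astype(np.uint8),(795,100)) for i in range(3)]
cv2.imwrite('pics/rm.png',np.vstack([np.hstack(ms)]+[cv2.cvtColor(q,8) for q in p]))"
```

```text
time_s: 9.88
ee_pos: [0.5274, -0.0546, 0.0353]
ee_rot: [0.669, 0.743, 0.0, -0.0]
wrist_force: [-0.4, 0.7, -1.6]
grip_width: 0.0398
finger_force: 4.9
[(1, np.float32(18.2), np.float32(168.9)), (3, np.float32(4.8), np.float32(-14.5)), (4, np.float32(5.2), np.float32(6.3)), (5, np.float32(8.0), np.float32(-33.5)), (6, np.float32(8.9), np.float32(7.6))]
t 9.93 shift [-40.8   0.5  -0.8] turn [-0.03 -0.04 -2.07] w 39.77 F [-0.42  0.04  0.1 ] ff 4.95 pos [527.4 -54.9  35.3]
```

View pics/rm.png

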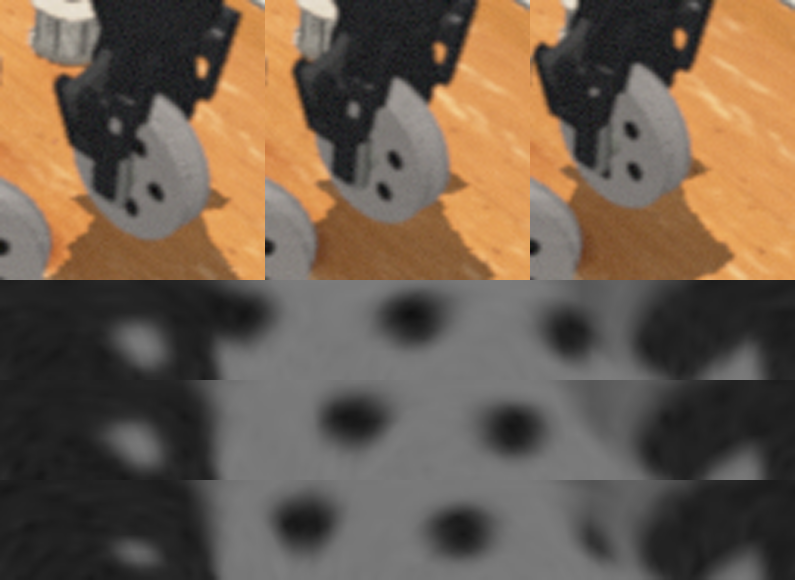

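The holes moved 410→352→302 px in the unwrapped strips, which is 49° for 40 mm. Pure rolling would give 51°, so it is rolling. I'll carry on.

```bash
python3 -m creep '[[[0,0,0],[7,0,0],39.85],[[0,0,0],[16,0,0],39.85],[[0,0,0],[26,0,0],39.85],[[0,0,0],[34,0,0],39.85],[[0,0,0],[40,0,0],39.85]]'
python3 -m creep '[[[0,0,0],[0,0,0],39.85]]'
python3 f.py pics/r3 >/dev/null
cat > g.py <<'E'
from h import *
import sys
s=snapshot("wrist"); np.save("w4.npy",s,allow_pickle=True); cv2.imwrite("pics/%s.png"%sys.argv[1],s["img"][...,::-1])
to(.5322,-.0954,.036,8)
E=np.array(s["extrinsics"]); f=210/np.tan(np.radians(s["fovy"])/2); print(f,s["cx"],s["cy"])
for p in ((.503,.1575),):
  for a in (98,):
    d=np.array([np.cos(np.radians(a)),np.sin(np.radians(a))]); n=np.array([-d[1],d[0]]); out=[]
    for x,y,z in ((-.1,-.0335,.022),(-.1,.0335,.022),(-.04,-.0185,.022),(-.04,.0185,.022),(-.02,0,.004)):
        w=np.array([*(np.array(p)+x*d+y*n),z]); q=(w-E[:3,3])@E[:3,:3]; r=np.hypot(q[0],q[1]); out.append((q[:2]/r*np.arctan2(r,q[2])*f+[s["cx"],s["cy"]]).round(0).tolist())
    print(out)
for r in silhouettes("dock","wrist")[:2]: print(r["confidence"],r["centre"],r["mask"].sum())
E
python3 g.py w4
python3 -c "
import cv2; a=cv2.imread('pics/w4.png')[0:190,150:430]; cv2.imwrite('pics/w4c.png',cv2.resize(a,(784,532),interpolation=2))"
```

```text
time_s: 10.55
ee_pos: [0.5234, -0.0149, 0.0353]
ee_rot: [0.67, 0.743, 0.0, -0.0]
wrist_force: [-0.6, -0.2, -1.0]
grip_width: 0.0399
finger_force: 4.7
time_s: 10.68
ee_pos: [0.5234, -0.0148, 0.0353]
ee_rot: [0.669, 0.743, 0.0, -0.0]
wrist_force: [-1.5, 1.2, 0.1]
grip_width: 0.0399
finger_force: 4.7
t 10.78 shift [-80.2   0.4  -0.7] turn [-0.01 -0.01 -2.1 ] w 39.79 F [-1.46  0.43 -0.41] ff 4.71 pos [523.5 -15.7  35.3]
325.19226210127806 281.3309347920598 210.71591417941622
[[357.0, 124.0], [210.0, 129.0], [320.0, -3.0], [238.0, -0.0], [278.0, -26.0]]
0.57 [238.3, 56.8] 5731
```

View pics/w4c.png

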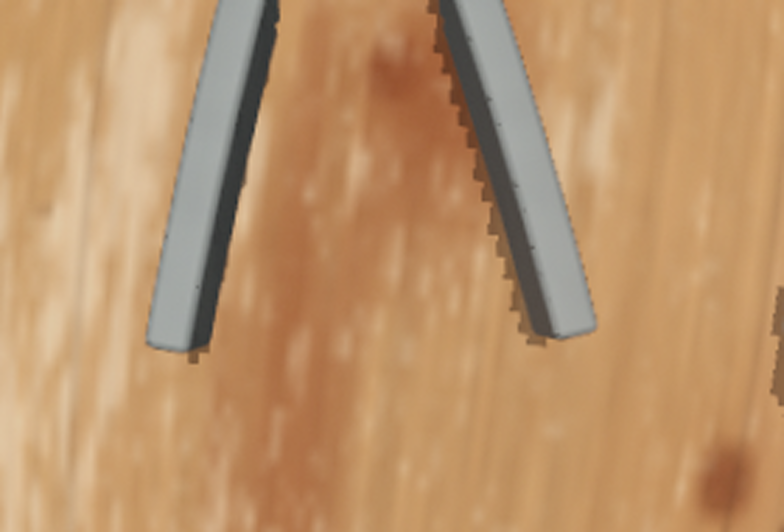

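The crop shows the flare ends at image (211,124) and (356,119), nearly centred ahead of the pulley.

```bash
python3 -c "
from h import *
s=np.load('w4.npy',allow_pickle=True).item(); st=sense(); R=Rn.from_quat(st['ee_rot']).as_matrix()
w=[atz(s,p,.022,True) for p in ((211.2,123.7),(355.8,118.4))]
i=[atz(s,p,.022,True) for p in ((150+228/2.8,40/2.8),(150+487/2.8,40/2.8))]
print(w,np.linalg.norm(w[0]-w[1]),'heading',np.degrees(np.arctan2(*(w[1]-w[0])[[1,0]]))+90)
m=(w[0]+w[1])/2; d=R.T@(m-st['ee_pos'])*1e3; print('mouth',m,'in tool',d)
for a in (97,98,98.8):
  h=np.radians(a); print(a,'dock origin',m[:2]+.1*np.array([np.cos(h),np.sin(h)]))
d=R.T@((i[0]+i[1])/2-st['ee_pos'])*1e3; print('deeper mid in tool',d, (w[0]+w[1])/2)
print('heading tool',np.degrees(np.arctan2(*R[:2,0][::-1])))
"
```

```text
[array([0.48398642, 0.05624066, 0.022     ]), array([0.54937467, 0.0656291 , 0.022     ])] 0.06605880777573526 heading 98.17068238784633
mouth [0.51668055 0.06093488 0.022     ] in tool [77.11297809  1.06903068 13.34442654]
97 dock origin [0.50449361 0.1601895 ]
98 dock origin [0.50276324 0.15996169]
98.8 dock origin [0.50138196 0.15975772]
deeper mid in tool [126.67550802  -1.6476672   13.34824774] [0.51668055 0.06093488 0.022     ]
heading tool 95.88130143295314
```

```bash
python3 -m creep '[[[0,0,0],[8,0,0],39.85],[[0,0,0],[18,0,0],39.85],[[0,0,0],[28,0,0],39.85],[[0,0,0],[38,0,0],39.85],[[0,0,0],[48,0,0],39.85]]'
python3 -m creep '[[[0,0,0],[10,0,0],39.85],[[0,0,0],[20,0,0],39.85],[[0,0,0],[30,0,0],39.85],[[0,0,0],[38,0,0],39.85],[[0,0,-1],[42,0,0],39.85]]'
python3 -m creep '[[[0,0,-0.7],[4,-0.1,0],39.85],[[0,0,-1.5],[8,-0.2,0],39.85],[[0,0,-1.5],[8,-0.2,0],39.85]]'
cat > k.py <<'E'
from h import *
st=sense(); R=Rn.from_quat(st["ee_rot"]).as_matrix(); h=np.radians(98.3); d=np.array([np.cos(h),np.sin(h)]); n=np.array([-d[1],d[0]])
m=np.array([.51668,.06093]); r=st["ee_pos"][:2]-m
print("dock xy mm",round(r@d*1e3-100,1),round(r@n*1e3,1),"heading",np.degrees(np.arctan2(*R[:2,0][::-1])).round(2),"F along",round(st["wrist_force"][:2]@d,2),"lat",round(st["wrist_force"][:2]@n,2),"z",round(st["wrist_force"][2],2),"ff",round(st["finger_force"],1),"t",st["time_s"],"z",st["ee_pos"][2].round(4))
E
python3 k.py; python3 g.py w5
python3 -c "
import cv2; a=cv2.imread('pics/w5.png')[:,140:420]; cv2.imwrite('pics/w5c.png',cv2.resize(a,(400,600),interpolation=2))"
```

```text
time_s: 11.45
ee_pos: [0.5186, 0.0329, 0.0353]
ee_rot: [0.67, 0.743, 0.0, 0.0]
wrist_force: [-1.1, -1.0, -1.3]
grip_width: 0.0398
finger_force: 4.1
time_s: 12.08
ee_pos: [0.5143, 0.0745, 0.0353]
ee_rot: [0.663, 0.749, 0.0, -0.0]
wrist_force: [-0.4, -0.8, -1.9]
grip_width: 0.0401
finger_force: 3.8
time_s: 12.45
ee_pos: [0.5132, 0.0819, 0.0353]
ee_rot: [0.653, 0.757, 0.0, -0.0]
wrist_force: [-0.1, -0.5, -1.6]
grip_width: 0.0401
finger_force: 4.0
dock xy mm -78.7 0.4 heading 98.42 F along -0.5 lat 0.17 z -1.57 ff 4.0 t 12.45 z 0.0353
t 12.5 shift [-178.    -7.1   -0.7] turn [ 0.   -0.01  0.4 ] w 39.74 F [-0.73  0.06 -0.78] ff 4.01 pos [513.2  81.8  35.3]
325.19226210127806 281.3309347920598 210.71591417941622
[[341.0, 308.0], [221.0, 307.0], [321.0, 205.0], [244.0, 205.0], [283.0, 157.0]]
0.72 [254.7, 77.6] 16195
```

View pics/w5c.png

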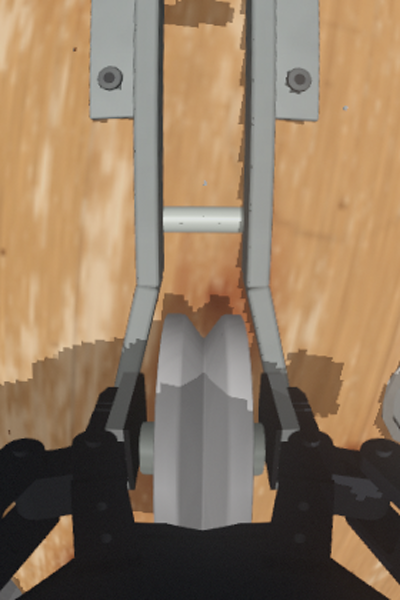

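The pulley groove (203) is centred on the bar (163–242, row 219) and parallel to the cheeks. I'll roll on to just before the bar, pressing slightly.

```bash
python3 -m creep '[[[0,0,0],[5,0,0.6],39.85],[[0,0,0],[12,0,0.8],39.85],[[0,0,0],[20,0,0.8],39.8],[[0,0,0],[27,0,0.8],39.8],[[0,0,0],[32,0,0.8],39.8]]'
python3 -m creep '[[[0,0,0],[0,0,0],39.7]]'
python3 k.py; python3 -c "
from h import *
to(.5322,-.0954,.036,8)"
```

```text
time_s: 13.18
ee_pos: [0.5086, 0.1141, 0.0345]
ee_rot: [0.653, 0.757, 0.0, 0.0]
wrist_force: [0.9, -0.1, -2.0]
grip_width: 0.0401
finger_force: 4.0
time_s: 13.3
ee_pos: [0.5086, 0.1141, 0.0346]
ee_rot: [0.653, 0.757, 0.0, 0.0]
wrist_force: [-0.4, -0.6, -0.7]
grip_width: 0.04
finger_force: 6.0
dock xy mm -46.2 0.3 heading 98.46 F along -0.54 lat 0.45 z -0.7 ff 6.0 t 13.3 z 0.0346
t 13.3 shift [-210.7   -7.5   -1.5] turn [ 0.03 -0.02  0.46] w 40.04 F [-0.36 -0.6  -0.7 ] ff 6.04 pos [508.6 114.1  34.6]
```

```bash
python3 -m creep '[[[0,0,0],[5,0,0],39.5],[[0,0,0],[8,0,-0.1],39.5],[[0,0,0],[11,0,-0.8],39.5],[[0,0,0],[14,0,-1.7],39.5],[[0,0,0],[17,0,-2.5],39.5]]'
python3 k.py
python3 -c "
from h import *
s=snapshot('top'); st=sense()
for c in ('top','scene'):
    s=snapshot(c); R=Rn.from_quat(st['ee_rot']).as_matrix()
    for q in silhouettes('pulley_hub',c): print(c,round(q['confidence'],2),np.round(q['centre'],1),atz(s,q['centre'],.047).round(4),q['mask'].sum())
"
```

```text
time_s: 13.92
ee_pos: [0.5058, 0.1304, 0.037]
ee_rot: [0.653, 0.757, -0.0, -0.0]
wrist_force: [0.3, 0.4, -5.8]
grip_width: 0.0392
finger_force: 9.9
dock xy mm -29.7 0.7 heading 98.4 F along 0.4 lat -0.36 z -5.77 ff 9.9 t 13.925 z 0.037
top 0.74 [275.3 217.6] [0.5093 0.0881 0.047 ] 176
top 0.68 [350.7 262.8] [ 0.4003 -0.0907  0.047 ] 440
top 0.6 [300.7 278.2] [0.3641 0.0277 0.047 ] 476
scene 0.85 [273.7 300.8] [ 0.3978 -0.1018  0.047 ] 2306
scene 0.84 [136.1 215.3] [0.3223 0.2622 0.047 ] 1654
scene 0.65 [207.3 270.4] [0.3501 0.0268 0.047 ] 2145
scene 0.6 [256.5 218.1] [0.5152 0.1144 0.047 ] 928
```

```bash
python3 -m creep '[[[0,0,0],[0,0,0.6],39.8],[[0,0,0],[0,0,1.2],39.8],[[0,0,0],[0,0,1.2],39.8]]'
python3 k.py;python3 k.py
```

```text
time_s: 14.55
ee_pos: [0.5062, 0.1301, 0.0364]
ee_rot: [0.654, 0.757, 0.0, 0.0]
wrist_force: [-0.8, -0.3, 5.1]
grip_width: 0.0399
finger_force: 5.9
dock xy mm -30.0 0.4 heading 98.38 F along -0.14 lat 0.87 z 5.14 ff 5.9 t 14.55 z 0.0364
dock xy mm -30.0 0.4 heading 98.38 F along -0.14 lat 0.87 z 5.14 ff 5.9 t 14.55 z 0.0364
```

```bash
python3 -m creep '[[[0,0,0],[2,0,-0.3],39.6],[[0,0,0],[4,0,-0.6],39.6]]'
python3 k.py
python3 -m creep '[[[0,0,0],[2,0,-0.4],39.6],[[0,0,0],[4,0,-0.7],39.6]]'
python3 k.py
```

```text
time_s: 14.8
ee_pos: [0.5057, 0.133, 0.0364]
ee_rot: [0.654, 0.757, -0.0, 0.001]
wrist_force: [-1.0, -3.4, 2.0]
grip_width: 0.0395
finger_force: 7.7
dock xy mm -27.1 0.4 heading 98.33 F along -3.18 lat 1.51 z 1.99 ff 7.7 t 14.8 z 0.0364
time_s: 15.05
ee_pos: [0.5051, 0.1377, 0.0371]
ee_rot: [0.654, 0.757, -0.0, 0.0]
wrist_force: [-0.8, -2.3, -0.1]
grip_width: 0.0397
finger_force: 7.4
dock xy mm -22.4 0.4 heading 98.36 F along -2.13 lat 1.1 z -0.14 ff 7.4 t 15.05 z 0.0371
```

```bash
python3 -m creep '[[[0,0,0],[2,0,-0.1],39.6],[[0,0,0],[4,0,-0.2],39.6]]'
python3 k.py
python3 -m creep '[[[0,0,0],[2,0,0],39.6],[[0,0,0],[4,0,0],39.6]]'
python3 k.py
```

```text
time_s: 15.3
ee_pos: [0.5044, 0.1423, 0.0374]
ee_rot: [0.653, 0.757, 0.0, -0.0]
wrist_force: [0.2, -1.2, 1.0]
grip_width: 0.0395
finger_force: 7.1
dock xy mm -17.7 0.4 heading 98.4 F along -1.22 lat -0.01 z 1.01 ff 7.1 t 15.3 z 0.0374
time_s: 15.55
ee_pos: [0.5038, 0.1464, 0.0373]
ee_rot: [0.653, 0.757, 0.0, -0.0]
wrist_force: [0.7, -1.3, 0.9]
grip_width: 0.0399
finger_force: 6.9
dock xy mm -13.6 0.4 heading 98.4 F along -1.42 lat -0.47 z 0.95 ff 6.9 t 15.55 z 0.0373
```

```bash
python3 -m creep '[[[0,0,0],[2,0,0.2],39.6],[[0,0,0],[4,0,0.5],39.6]]'
python3 k.py
python3 -m creep '[[[0,0,0],[2,0,0.5],39.6],[[0,0,0],[4,0,1],39.6]]'
python3 k.py
```

```text
time_s: 15.8
ee_pos: [0.5032, 0.1503, 0.0369]
ee_rot: [0.653, 0.757, 0.0, -0.0]
wrist_force: [-0.4, -0.1, 2.5]
grip_width: 0.0393
finger_force: 6.8
dock xy mm -9.6 0.4 heading 98.4 F along -0.05 lat 0.41 z 2.51 ff 6.8 t 15.8 z 0.0369
time_s: 16.05
ee_pos: [0.5026, 0.1543, 0.0359]
ee_rot: [0.653, 0.757, 0.0, -0.0]
wrist_force: [-2.1, 0.1, 2.6]
grip_width: 0.0397
finger_force: 6.8
dock xy mm -5.5 0.4 heading 98.4 F along 0.37 lat 2.12 z 2.65 ff 6.8 t 16.05 z 0.0359
```

```bash
python3 -m creep '[[[0,0,0],[2,0,0.7],39.6],[[0,0,0],[4,0,1.4],39.6]]'
python3 k.py
python3 -m creep '[[[0,0,0],[1.5,0,0.5],39.6],[[0,0,0],[3,0,0.8],39.6]]'
python3 k.py
```

```text
time_s: 16.3
ee_pos: [0.5021, 0.1584, 0.0345]
ee_rot: [0.653, 0.757, 0.0, -0.0]
wrist_force: [0.5, 1.1, 4.6]
grip_width: 0.0398
finger_force: 7.0
dock xy mm -1.4 0.4 heading 98.41 F along 1.02 lat -0.68 z 4.59 ff 7.0 t 16.3 z 0.0345
time_s: 16.55
ee_pos: [0.5016, 0.161, 0.0335]
ee_rot: [0.653, 0.757, 0.0, 0.0]
wrist_force: [0.3, 0.6, 1.0]
grip_width: 0.0401
finger_force: 7.1
dock xy mm 1.2 0.5 heading 98.4 F along 0.57 lat -0.4 z 1.01 ff 7.1 t 16.55 z 0.0335
```

```bash
python3 -m creep '[[[0,0,0],[1,0,0.3],39.7],[[0,0,0],[2,0,0.3],39.7]]'
python3 k.py
python3 -m creep '[[[0,0,0],[1,0,0],39.7],[[0,0,0],[2,0,0],39.7]]'
python3 k.py
python3 -m creep '[[[0,0,0],[1,0,0],39.7],[[0,0,0],[2,0,0],39.7]]'
python3 k.py
```

```text
time_s: 16.8
ee_pos: [0.5013, 0.1625, 0.0331]
ee_rot: [0.654, 0.757, -0.0, 0.0]
wrist_force: [0.6, 0.1, -1.2]
grip_width: 0.0398
finger_force: 7.0
dock xy mm 2.7 0.6 heading 98.38 F along 0.04 lat -0.61 z -1.16 ff 7.0 t 16.8 z 0.0331
time_s: 17.05
ee_pos: [0.5002, 0.1642, 0.0329]
ee_rot: [0.654, 0.757, -0.001, -0.0]
wrist_force: [0.0, -0.8, -5.1]
grip_width: 0.0395
finger_force: 6.8
dock xy mm 4.6 1.4 heading 98.36 F along -0.8 lat 0.07 z -5.14 ff 6.8 t 17.05 z 0.0329
time_s: 17.3
ee_pos: [0.5001, 0.1666, 0.033]
ee_rot: [0.653, 0.757, -0.0, -0.0]
wrist_force: [0.0, -0.8, -4.3]
grip_width: 0.04
finger_force: 6.7
dock xy mm 7.0 1.2 heading 98.39 F along -0.75 lat 0.09 z -4.29 ff 6.7 t 17.3 z 0.033
```

```bash
cat > p.py <<'E'
from h import *
from scipy.optimize import differential_evolution
s=snapshot("wrist"); st=sense(); R=Rn.from_quat(st["ee_rot"]).as_matrix(); cv2.imwrite("pics/w_%d.png"%int(st["time_s"]*100),s["img"][...,::-1])
E=np.array(s["extrinsics"]); f=210/np.tan(np.radians(s["fovy"])/2)
def proj(P):
    q=(P-E[:3,3])@E[:3,:3]; r=np.hypot(q[:,0],q[:,1]); return q[:,:2]/r[:,None]*np.arctan2(r,q[:,2])[:,None]*f+[s["cx"],s["cy"]]
rs=silhouettes("pulley_hub","wrist"); rs=[r for r in rs if abs(r["centre"][0]-282)<40]; M=rs[0]["mask"].astype(np.uint8); ys,xs=np.nonzero(M); print("conf",rs[0]["confidence"],"mask top row",ys.min(),"cols at",{int(y):(int(xs[ys==y].min()),int(xs[ys==y].max())) for y in range(ys.min(),ys.max(),25)})
t=np.linspace(0,2*np.pi,60); ax,u=R[:,1],R[:,0]; T=st["ee_pos"]
# front-most outline: compare top row & mask above finger/body rows only
def model(dx,dy,h):
    c=np.array([*(T[:2]+dx*u[:2]+dy*ax[:2]),h]); P=np.array([c+sg*.012*ax+.045*(np.cos(k)*u+np.sin(k)*np.array([0,0,1])) for k in t for sg in(1,-1)])
    im=np.zeros((420,560),np.uint8); cv2.fillConvexPoly(im,cv2.convexHull((proj(P)*16).astype(np.int32)),1,shift=4); return im
lim=ys.max()-5
for h in (.045,.047):
    r=differential_evolution(lambda p:1-(model(*p,h)[:lim]&M[:lim]).sum()/(model(*p,h)[:lim]|M[:lim]).sum(),[(-.012,.012),(-.006,.006)],seed=1,maxiter=30,popsize=10)
    print(h,"hub rel TCP mm (fwd,right)",(r.x*1e3).round(1),"IoU",1-r.fun)
q=tip_of("dock_bar","wrist"); print([ (x["confidence"],x["centre"],(R.T@(atz(s,x["centre"],.004,True)-T)*1e3).round(1)) for x in q[:2]])
E
python3 p.py; python3 k.py
python3 - <<'E'
import sys; sys.path.insert(0,'.')
from h import *
# same check on the earlier picture w5? report top-most pulley column profile brightness in w5 for reference
E
```

```text
conf 0.87 mask top row 230 cols at {230: (256, 306), 255: (250, 313), 280: (247, 314), 305: (246, 316), 330: (236, 325), 355: (247, 316)}
0.045 hub rel TCP mm (fwd,right) [-12.    0.2] IoU 0.866853606652485
0.047 hub rel TCP mm (fwd,right) [-12.    0.4] IoU 0.8703542813012839
[]
dock xy mm 7.1 0.9 heading 98.4 F along -0.11 lat 0.4 z -3.98 ff 6.7 t 17.45 z 0.0332
```

```bash
cat > q.py <<'E'
from h import *
s=snapshot("wrist"); st=sense(); R=Rn.from_quat(st["ee_rot"]).as_matrix(); E=np.array(s["extrinsics"]); f=210/np.tan(np.radians(s["fovy"])/2); T=st["ee_pos"]
print("cam in tool mm",(R.T@(E[:3,3]-T)*1e3).round(1),"cam fwd in tool",(R.T@E[:3,2]).round(3))
t=np.linspace(0,2*np.pi,200)
for th in (.0359,.0353,.0332):
  for dx in (0,-4,-8,-12,-16):
    P=np.array([T+R@np.array([dx/1e3+.045*np.cos(k),0.012,-(.045-th)-.045*np.sin(k)]) for k in t]); q=(P-E[:3,3])@E[:3,:3]; r=np.hypot(q[:,0],q[:,1]); v=q[:,1]/r*np.arctan2(r,q[:,2])*f+s["cy"]; print(th,dx,"top row",v.min().round(1))
E
python3 q.py
```

```text
cam in tool mm [ 8.330e+01  1.000e-01 -1.344e+02] cam fwd in tool [-0.32   0.     0.947]
0.0359 0 top row 196.8
0.0359 -4 top row 205.4
0.0359 -8 top row 213.8
0.0359 -12 top row 221.9
0.0359 -16 top row 229.9
0.0353 0 top row 197.2
0.0353 -4 top row 205.8
0.0353 -8 top row 214.2
0.0353 -12 top row 222.4
0.0353 -16 top row 230.3
0.0332 0 top row 198.6
0.0332 -4 top row 207.3
0.0332 -8 top row 215.7
0.0332 -12 top row 224.0
0.0332 -16 top row 232.0
```

The wrist picture's rim row (230) puts the hub about 15 mm behind the TCP, near dock x ≈ -8 on the far slope of the bar. The boss has been creeping back between the pads. I'll ease the grip and slide the pads back to centre on the boss, so the pulley settles while braked.

```bash
cat > m.py <<'E'
from h import *
s=snapshot("wrist"); rs=[r for r in silhouettes("pulley_hub","wrist") if abs(r["centre"][0]-282)<40]
for r in rs[:1]:
    ys,xs=np.nonzero(r["mask"]); print("top row",ys.min(),"lag~",round(-(ys.min()-198.6)/2.08,1),"cols",xs[ys==ys.min()+25].min(),xs[ys==ys.min()+25].max(),round(r["confidence"],2))
E
python3 -m creep '[[[0,0,0],[0,0,0],39.9],[[0,0,0],[0,0,0],40]]'
python3 k.py; python3 m.py
```

```text
time_s: 17.75
ee_pos: [0.5007, 0.167, 0.0336]
ee_rot: [0.653, 0.757, 0.0, -0.0]
wrist_force: [-1.7, 1.4, -0.1]
grip_width: 0.0402
finger_force: 1.8
dock xy mm 7.3 0.5 heading 98.4 F along 1.64 lat 1.51 z -0.09 ff 1.8 t 17.75 z 0.0336
top row 217 lag~ -8.8 cols 250 314 0.79
```

```bash
python3 -m creep '[[[0,0,0],[-2,0,-0.5],40.1],[[0,0,0],[-4,0,-1],40.2],[[0,0,0],[-6,0,-1.5],40.3]]'
python3 k.py; python3 m.py
python3 -m creep '[[[0,0,0],[0,0,0],41],[[0,0,0],[0,0,0],43],[[0,0,0],[0,0,0],43]]'
python3 k.py; python3 m.py
```

```text
time_s: 18.23
ee_pos: [0.5017, 0.1604, 0.0349]
ee_rot: [0.654, 0.757, 0.0, 0.0]
wrist_force: [-1.3, 1.3, -0.4]
grip_width: 0.0403
finger_force: 0.4
dock xy mm 0.6 0.5 heading 98.37 F along 1.44 lat 1.08 z -0.37 ff 0.4 t 18.225 z 0.0349
top row 202 lag~ -1.6 cols 248 313 0.78
time_s: 18.7
ee_pos: [0.5019, 0.1609, 0.0349]
ee_rot: [0.654, 0.757, 0.0, 0.0]
wrist_force: [0.0, -0.1, 0.8]
grip_width: 0.0431
finger_force: 0.0
dock xy mm 1.0 0.2 heading 98.39 F along -0.13 lat -0.02 z 0.75 ff 0.0 t 18.7 z 0.0349
```

```bash
python3 m.py; python3 m.py; python3 k.py
```

```text
top row 201 lag~ -1.2 cols 246 311 0.55
top row 201 lag~ -1.2 cols 246 312 0.95
dock xy mm 0.9 0.5 heading 98.39 F along -0.14 lat 0.42 z -0.34 ff 0.0 t 19.0 z 0.0348
```

```bash
python3 -m creep '[[[0,0,0],[-1,0,0.3],41],[[0,0,0],[-1,0,0.3],40.2],[[0,0,0],[-1,0,0.3],39.8],[[0,0,0],[-1,0,0.3],39.7]]'
python3 k.py
python3 -m creep '[[[0,0,0],[1,0,0],39.7],[[0,0,0],[2,0,0],39.7],[[0,0,0],[3,0,0],39.7]]'
python3 k.py
python3 -m creep '[[[0,0,0],[1,0,0],39.7],[[0,0,0],[2,0,0],39.7]]'
python3 k.py;python3 m.py
```

```text
time_s: 19.5
ee_pos: [0.5015, 0.1596, 0.0345]
ee_rot: [0.654, 0.757, -0.0, -0.0]
wrist_force: [-0.7, -0.6, 0.5]
grip_width: 0.0395
finger_force: 7.8
dock xy mm -0.2 0.8 heading 98.39 F along -0.47 lat 0.73 z 0.51 ff 7.8 t 19.5 z 0.0345
time_s: 19.88
ee_pos: [0.501, 0.1626, 0.0345]
ee_rot: [0.654, 0.757, -0.0, -0.0]
wrist_force: [-0.5, -1.3, 0.7]
grip_width: 0.0399
finger_force: 7.8
dock xy mm 2.9 0.8 heading 98.38 F along -1.22 lat 0.68 z 0.66 ff 7.8 t 19.875 z 0.0345
time_s: 20.12
ee_pos: [0.5007, 0.1647, 0.0344]
ee_rot: [0.653, 0.757, -0.0, -0.0]
wrist_force: [-0.4, -1.3, 0.5]
grip_width: 0.0398
finger_force: 7.8
dock xy mm 5.0 0.8 heading 98.39 F along -1.19 lat 0.62 z 0.49 ff 7.8 t 20.125 z 0.0344
top row 199 lag~ -0.2 cols 249 313 0.71
```

Tracking well, with no lag. I'll keep feeling forward.

```bash
for i in 1 2 ; do :; done
python3 -m creep '[[[0,0,0],[1,0,0],39.7],[[0,0,0],[1.5,0,0],39.7]]'; python3 k.py
python3 -m creep '[[[0,0,0],[1,0,0],39.7],[[0,0,0],[1.5,0,0],39.7]]'; python3 k.py
python3 m.py
```

```text
time_s: 20.48
ee_pos: [0.5005, 0.1662, 0.0345]
ee_rot: [0.654, 0.757, -0.0, -0.0]
wrist_force: [-1.8, -0.9, -0.5]
grip_width: 0.0396
finger_force: 7.8
dock xy mm 6.5 0.8 heading 98.38 F along -0.67 lat 1.92 z -0.48 ff 7.8 t 20.475 z 0.0345
time_s: 20.72
ee_pos: [0.5003, 0.1677, 0.0345]
ee_rot: [0.653, 0.757, -0.0, -0.0]
wrist_force: [-1.6, -0.7, 0.4]
grip_width: 0.0398
finger_force: 7.8
dock xy mm 8.0 0.8 heading 98.39 F along -0.46 lat 1.65 z 0.36 ff 7.8 t 20.725 z 0.0345
top row 202 lag~ -1.6 cols 249 314 0.75
```

```bash
python3 -m creep '[[[0,0,0],[1,0,0],39.7],[[0,0,0],[1.5,0,0],39.7]]'; python3 k.py
python3 -m creep '[[[0,0,0],[1,0,0],39.7],[[0,0,0],[1.5,0,0],39.7]]'; python3 k.py
python3 m.py
```

```text
time_s: 21.08
ee_pos: [0.5001, 0.1692, 0.0345]
ee_rot: [0.654, 0.757, -0.0, -0.0]
wrist_force: [-0.5, -2.1, -1.2]
grip_width: 0.0399
finger_force: 7.9
dock xy mm 9.5 0.7 heading 98.39 F along -2.03 lat 0.84 z -1.23 ff 7.9 t 21.075 z 0.0345
time_s: 21.32
ee_pos: [0.4999, 0.1707, 0.0345]
ee_rot: [0.653, 0.757, -0.0, -0.0]
wrist_force: [-1.9, -2.0, -0.0]
grip_width: 0.0397
finger_force: 7.9
dock xy mm 11.0 0.7 heading 98.39 F along -1.69 lat 2.17 z -0.02 ff 7.9 t 21.325 z 0.0345
top row 201 lag~ -1.2 cols 250 314 0.69
```

```bash
python3 -m creep '[[[0,0,0],[0.7,0,0],39.7],[[0,0,0],[1.4,0,0],39.7]]'; python3 k.py
python3 -m creep '[[[0,0,0],[0.7,0,0],39.7],[[0,0,0],[1.4,0,0],39.7]]'; python3 k.py
python3 m.py
```

```text
time_s: 21.68
ee_pos: [0.4998, 0.172, 0.0345]
ee_rot: [0.654, 0.757, -0.0, -0.0]
wrist_force: [-0.8, -1.9, -0.4]
grip_width: 0.0401
finger_force: 7.9
dock xy mm 12.3 0.7 heading 98.39 F along -1.81 lat 1.07 z -0.4 ff 7.9 t 21.675 z 0.0345
time_s: 21.92
ee_pos: [0.4996, 0.1734, 0.0345]
ee_rot: [0.654, 0.757, -0.0, -0.0]
wrist_force: [-0.6, -1.0, -0.8]
grip_width: 0.0395
finger_force: 7.9
dock xy mm 13.8 0.7 heading 98.39 F along -0.87 lat 0.72 z -0.76 ff 7.9 t 21.925 z 0.0345
top row 207 lag~ -4.0 cols 248 314 0.94
```

```bash
python3 m.py; python3 -m creep '[[[0,0,0],[0.7,0,0],39.7],[[0,0,0],[1.4,0,0],39.7]]'; python3 k.py;python3 m.py; python3 m.py
```

```text
top row 207 lag~ -4.0 cols 249 314 0.77
time_s: 22.38
ee_pos: [0.4994, 0.1747, 0.0345]
ee_rot: [0.654, 0.757, -0.0, -0.0]
wrist_force: [-1.5, -1.8, 0.3]
grip_width: 0.0402
finger_force: 7.9
dock xy mm 15.1 0.7 heading 98.38 F along -1.53 lat 1.78 z 0.33 ff 7.9 t 22.375 z 0.0345
top row 208 lag~ -4.5 cols 248 315 0.79
top row 209 lag~ -5.0 cols 248 315 0.8
```

```bash
python3 -m creep '[[[0,0,0],[-1,0,0],40],[[0,0,0],[-2.5,0,0],40.2],[[0,0,0],[-4.5,0,0],40.6],[[0,0,0],[-4.5,0,0],40.6]]'; python3 k.py;python3 m.py
python3 -m creep '[[[0,0,0],[0,0,0],40],[[0,0,0],[0,0,0],39.5],[[0,0,0],[0,0,0],39],[[0,0,0],[0,0,0],39]]'; python3 k.py; python3 m.py
```

```text
time_s: 23.08
ee_pos: [0.5005, 0.17, 0.0346]
ee_rot: [0.654, 0.757, 0.0, 0.0]
wrist_force: [-1.1, -0.6, -1.0]
grip_width: 0.0408
finger_force: 0.5
dock xy mm 10.3 0.2 heading 98.36 F along -0.44 lat 1.16 z -1.0 ff 0.5 t 23.075 z 0.0346
top row 203 lag~ -2.1 cols 249 314 0.88
time_s: 23.68
ee_pos: [0.5002, 0.1703, 0.0346]
ee_rot: [0.654, 0.757, 0.0, 0.0]
wrist_force: [-0.5, -0.0, 3.3]
grip_width: 0.04
finger_force: 25.7
dock xy mm 10.6 0.5 heading 98.38 F along 0.03 lat 0.52 z 3.33 ff 25.7 t 23.675 z 0.0346
top row 204 lag~ -2.6 cols 250 315 0.81
```

```bash
python3 -m creep '[[[0,0,0],[0.5,0,0],39],[[0,0,0],[1,0,0],39]]'; python3 k.py
python3 -m creep '[[[0,0,0],[0.4,0,0],39],[[0,0,0],[0.8,0,0],39]]'; python3 k.py
```

```text
time_s: 24.02
ee_pos: [0.5001, 0.1707, 0.0346]
ee_rot: [0.654, 0.757, -0.0, 0.0]
wrist_force: [-1.6, -2.2, 3.7]
grip_width: 0.0395
finger_force: 25.8
dock xy mm 11.0 0.6 heading 98.35 F along -2.0 lat 1.86 z 3.68 ff 25.8 t 24.025 z 0.0346
time_s: 24.28
ee_pos: [0.5, 0.1713, 0.0345]
ee_rot: [0.654, 0.757, -0.0, 0.0]
wrist_force: [-1.2, -3.5, 3.8]
grip_width: 0.0394
finger_force: 25.9
dock xy mm 11.7 0.6 heading 98.34 F along -3.28 lat 1.74 z 3.83 ff 25.9 t 24.275 z 0.0345
```

```bash
python3 -m creep '[[[0,0,0],[0.4,0,0],39],[[0,0,0],[0.7,0,0],39]]'; python3 k.py
python3 -m creep '[[[0,0,0],[0.4,0,0],39],[[0,0,0],[0.6,0,0],39]]'; python3 k.py; python3 m.py
```

```text
time_s: 24.52
ee_pos: [0.4997, 0.1726, 0.0344]
ee_rot: [0.654, 0.757, -0.0, 0.0]
wrist_force: [-1.0, -3.4, 2.1]
grip_width: 0.0393
finger_force: 25.9
dock xy mm 13.0 0.7 heading 98.37 F along -3.25 lat 1.51 z 2.11 ff 25.9 t 24.525 z 0.0344
time_s: 24.78
ee_pos: [0.4996, 0.1734, 0.0344]
ee_rot: [0.653, 0.757, -0.0, -0.0]
wrist_force: [-1.1, -3.2, 1.6]
grip_width: 0.0397
finger_force: 25.8
dock xy mm 13.8 0.7 heading 98.39 F along -3.05 lat 1.51 z 1.63 ff 25.8 t 24.775 z 0.0344
top row 208 lag~ -4.5 cols 250 314 0.91
```

```bash
python3 -m creep '[[[0,0,0],[0.4,0,0],39],[[0,0,0],[0.8,0,0],39]]'; python3 k.py
python3 -m creep '[[[0,0,0],[0.4,0,0],39],[[0,0,0],[0.8,0,0],39]]'; python3 k.py; python3 m.py
```

```text
time_s: 25.12
ee_pos: [0.4995, 0.1742, 0.0344]
ee_rot: [0.653, 0.757, -0.0, -0.0]
wrist_force: [-0.7, -3.5, 0.8]
grip_width: 0.0395
finger_force: 25.7
dock xy mm 14.6 0.7 heading 98.39 F along -3.34 lat 1.15 z 0.77 ff 25.7 t 25.125 z 0.0344
time_s: 25.38
ee_pos: [0.4996, 0.1754, 0.0344]
ee_rot: [0.653, 0.757, 0.0, 0.0]
wrist_force: [1.2, -1.8, -1.0]
grip_width: 0.0394
finger_force: 25.7
dock xy mm 15.7 0.4 heading 98.4 F along -1.95 lat -0.98 z -0.96 ff 25.7 t 25.375 z 0.0344
top row 210 lag~ -5.5 cols 249 315 0.63
```

Run:
```python
from h import *
s=snapshot("wrist"); g=s["img"]; cv2.imwrite("pics/w6.png",g[...,::-1])
for c in (262,282,302): print(c,[(r,*map(int,g[r,c])) for r in range(130,236,5)])
st=sense();R=Rn.from_quat(st["ee_rot"]).as_matrix();E=np.array(s["extrinsics"]);f=210/np.tan(np.radians(s["fovy"])/2)
def pr(P):
    q=(P-E[:3,3])@E[:3,:3]; r=np.hypot(*q[:2]); return (q[:2]/r*np.arctan2(r,q[2])*f+[s["cx"],s["cy"]]).round(1)
for x in (40,45,50,55,60): print(x,[pr(st["ee_pos"]+R@np.array([x/1e3,0,-(h-st["ee_pos"][2]*1e3)/1e3])) for h in (32,45,58)])
for n in ("pics/w3.png","pics/w5.png"):
    g=cv2.imread(n)[...,::-1]; print(n,[(r,*map(int,g[r,262])) for r in range(185,236,4)])
```

```text
262 [(130, 135, 98, 66), (135, 206, 163, 117), (140, 205, 161, 114), (145, 202, 156, 108), (150, 54, 55, 53), (155, 86, 88, 86), (160, 87, 87, 86), (165, 86, 88, 87), (170, 87, 88, 87), (175, 88, 89, 88), (180, 90, 91, 90), (185, 137, 103, 73), (190, 39, 40, 37), (195, 40, 40, 38), (200, 52, 52, 51), (205, 52, 52, 52), (210, 55, 55, 55), (215, 101, 100, 100), (220, 142, 140, 140), (225, 151, 149, 149), (230, 161, 160, 159), (235, 163, 162, 161)]
282 [(130, 220, 225, 218), (135, 220, 223, 217), (140, 218, 222, 215), (145, 217, 222, 215), (150, 213, 217, 210), (155, 112, 115, 113), (160, 113, 115, 115), (165, 113, 114, 112), (170, 111, 112, 111), (175, 112, 114, 112), (180, 109, 110, 110), (185, 169, 173, 168), (190, 209, 214, 207), (195, 184, 188, 182), (200, 40, 41, 40), (205, 60, 61, 59), (210, 59, 60, 58), (215, 57, 59, 58), (220, 131, 101, 75), (225, 111, 110, 110), (230, 122, 121, 121), (235, 136, 135, 135)]
302 [(130, 203, 157, 107), (135, 204, 158, 107), (140, 206, 161, 114), (145, 203, 160, 113), (150, 60, 59, 58), (155, 98, 99, 98), (160, 95, 97, 95), (165, 92, 93, 93), (170,
[... 515 characters left out ...]
), array([281. , 177.7]), array([280.9, 185.9])]
60 [array([281. , 159.5]), array([281. , 165.1]), array([280.9, 172. ])]
pics/w3.png [(185, 199, 158, 114), (189, 133, 100, 70), (193, 129, 95, 62), (197, 102, 98, 96), (201, 116, 112, 110), (205, 127, 124, 123), (209, 140, 138, 136), (213, 146, 142, 143), (217, 151, 148, 148), (221, 157, 155, 154), (225, 161, 158, 158), (229, 165, 162, 162), (233, 169, 167, 166)]
pics/w5.png [(185, 195, 147, 100), (189, 192, 143, 96), (193, 189, 138, 91), (197, 186, 135, 89), (201, 185, 132, 88), (205, 183, 132, 87), (209, 120, 83, 56), (213, 120, 82, 57), (217, 120, 83, 57), (221, 96, 93, 91), (225, 107, 104, 103), (229, 117, 116, 114), (233, 127, 125, 124)]
```

The buffer's black face (rows 190–217) now meets the rim, at hub x ≈ 14. The 3 N so far was bench drag. I'll press on in small steps and watch for the 4 N/mm rise.

```bash
python3 -m creep '[[[0,0,0],[0.3,0,0],39],[[0,0,0],[0.6,0,0],39]]'; python3 k.py
python3 -m creep '[[[0,0,0],[0.3,0,0],39],[[0,0,0],[0.6,0,0],39]]'; python3 k.py
```

```text
time_s: 25.78
ee_pos: [0.4995, 0.1759, 0.0344]
ee_rot: [0.653, 0.757, 0.0, 0.0]
wrist_force: [1.1, -2.0, -2.4]
grip_width: 0.0398
finger_force: 25.7
dock xy mm 16.3 0.4 heading 98.4 F along -2.13 lat -0.78 z -2.45 ff 25.7 t 25.775 z 0.0344
time_s: 26.02
ee_pos: [0.4994, 0.1762, 0.0345]
ee_rot: [0.654, 0.757, 0.0, 0.0]
wrist_force: [0.5, -1.6, -3.5]
grip_width: 0.0394
finger_force: 25.8
dock xy mm 16.5 0.4 heading 98.38 F along -1.68 lat -0.29 z -3.53 ff 25.8 t 26.025 z 0.0345
```

```bash
python3 -m creep '[[[0,0,0],[0.3,0,0],39],[[0,0,0],[0.6,0,0],39]]'; python3 k.py
```

```text
time_s: 26.28
ee_pos: [0.4993, 0.1764, 0.0345]
ee_rot: [0.654, 0.757, -0.0, 0.0]
wrist_force: [0.8, -2.1, -4.8]
grip_width: 0.0393
finger_force: 25.7
dock xy mm 16.8 0.5 heading 98.36 F along -2.21 lat -0.45 z -4.82 ff 25.7 t 26.275 z 0.0345
```

```bash
python3 -m creep '[[[0,0,0],[0.2,0,0.2],39],[[0,0,0],[0.5,0,0.4],39]]'; python3 k.py
python3 -m creep '[[[0,0,0],[0.4,0,0],39],[[0,0,0],[0.7,0,0],39]]'; python3 k.py
```

```text
time_s: 26.52
ee_pos: [0.4993, 0.1765, 0.0344]
ee_rot: [0.654, 0.757, -0.0, 0.0]
wrist_force: [0.9, -4.3, 1.5]
grip_width: 0.0394
finger_force: 26.3
dock xy mm 16.9 0.5 heading 98.34 F along -4.39 lat -0.24 z 1.45 ff 26.3 t 26.525 z 0.0344
time_s: 26.78
ee_pos: [0.4993, 0.1768, 0.0344]
ee_rot: [0.654, 0.757, -0.0, 0.001]
wrist_force: [1.1, -5.7, 1.3]
grip_width: 0.0395
finger_force: 26.3
dock xy mm 17.1 0.5 heading 98.32 F along -5.83 lat -0.25 z 1.27 ff 26.3 t 26.775 z 0.0344
```

```bash
python3 -m creep '[[[0,0,0],[0.3,0,0],39],[[0,0,0],[0.6,0,0],39]]'; python3 k.py
python3 - <<'E'
from h import *
s=snapshot("wrist"); g=s["img"]
for c in (262,282,302): print(c,[(r,int(g[r,c,0]),int(g[r,c,2])) for r in range(180,236,3)])
E
```

```text
time_s: 27.02
ee_pos: [0.4992, 0.177, 0.0344]
ee_rot: [0.654, 0.756, -0.0, 0.001]
wrist_force: [0.9, -6.6, 1.9]
grip_width: 0.0398
finger_force: 26.3
dock xy mm 17.3 0.5 heading 98.3 F along -6.63 lat 0.09 z 1.86 ff 26.3 t 27.025 z 0.0344
262 [(180, 89, 88), (183, 87, 89), (186, 95, 84), (189, 56, 42), (192, 40, 38), (195, 39, 37), (198, 37, 35), (201, 48, 48), (204, 53, 52), (207, 52, 52), (210, 54, 52), (213, 54, 53), (216, 54, 53), (219, 139, 138), (222, 145, 143), (225, 149, 148), (228, 158, 156), (231, 160, 159), (234, 164, 162)]
282 [(180, 112, 112), (183, 110, 110), (186, 110, 111), (189, 128, 128), (192, 209, 206), (195, 208, 205), (198, 77, 76), (201, 41, 40), (204, 58, 57), (207, 62, 61), (210, 58, 57), (213, 58, 57), (216, 58, 57), (219, 75, 62), (222, 103, 98), (225, 106, 105), (228, 118, 116), (231, 125, 124), (234, 134, 132)]
302 [(180, 89, 89), (183, 89, 88), (186, 87, 87), (189, 61, 50), (192, 44, 42), (195, 42, 42), (198, 44, 42), (201, 48, 46), (204, 59, 57), (207, 55, 53), (210, 56, 56), (213, 55, 55), (216, 56, 53), (219, 144, 143), (222, 149, 147), (225, 156, 154), (228, 160, 158), (231, 163, 161), (234, 167, 165)]
```

```bash
python3 -m creep '[[[0,0,0],[0.4,0,0],39],[[0,0,0],[0.8,0,0],39],[[0,0,0],[1,0,0],39]]'; python3 k.py
```

```text
time_s: 27.45
ee_pos: [0.4992, 0.1773, 0.0344]
ee_rot: [0.654, 0.756, -0.001, 0.001]
wrist_force: [0.6, -7.9, 0.7]
grip_width: 0.0392
finger_force: 26.3
dock xy mm 17.6 0.5 heading 98.27 F along -7.93 lat 0.55 z 0.68 ff 26.3 t 27.45 z 0.0344
```

```bash
python3 -m creep '[[[0,0,0],[0.4,0,0],39],[[0,0,0],[0.5,0,0],39],[[0,0,0],[0.5,0,0],39]]'; python3 k.py
python3 -m creep '[[[0,0,0],[0,0,0],39],[[0,0,0],[0,0,0],39],[[0,0,0],[0,0,0],39],[[0,0,0],[0,0,0],39]]'; python3 k.py
```

```text
time_s: 27.82
ee_pos: [0.4992, 0.1774, 0.0344]
ee_rot: [0.654, 0.756, -0.001, 0.001]
wrist_force: [0.6, -8.0, 2.1]
grip_width: 0.0395
finger_force: 26.3
dock xy mm 17.8 0.5 heading 98.25 F along -8.0 lat 0.53 z 2.09 ff 26.3 t 27.825 z 0.0344
time_s: 28.32
ee_pos: [0.4992, 0.1774, 0.0344]
ee_rot: [0.654, 0.756, -0.001, 0.001]
wrist_force: [0.7, -8.1, 1.4]
grip_width: 0.0392
finger_force: 26.3
dock xy mm 17.8 0.5 heading 98.25 F along -8.15 lat 0.52 z 1.41 ff 26.3 t 28.325 z 0.0344
```

```bash
python3 -m creep '[[[0,0,0],[0.3,0,0],39],[[0,0,0],[0.6,0,0],39],[[0,0,0],[0.6,0,0],39],[[0,0,0],[0.6,0,0],39],[[0,0,0],[0.6,0,0],39]]'; python3 k.py
python3 -m creep '[[[0,0,0],[0,0,0],39],[[0,0,0],[0,0,0],39]]'; python3 k.py
```

```text
time_s: 28.95
ee_pos: [0.4991, 0.1776, 0.0344]
ee_rot: [0.655, 0.756, -0.001, 0.001]
wrist_force: [1.1, -8.1, 1.1]
grip_width: 0.0397
finger_force: 26.3
dock xy mm 18.0 0.6 heading 98.23 F along -8.18 lat 0.06 z 1.07 ff 26.3 t 28.95 z 0.0344
time_s: 29.2
ee_pos: [0.4991, 0.1776, 0.0344]
ee_rot: [0.655, 0.756, -0.001, 0.001]
wrist_force: [1.7, -9.2, 1.4]
grip_width: 0.0394
finger_force: 26.3
dock xy mm 18.0 0.6 heading 98.23 F along -9.33 lat -0.37 z 1.35 ff 26.3 t 29.2 z 0.0344
```

```bash
python3 -m creep '[[[0,0,0],[-0.6,0,0],39],[[0,0,0],[-1.2,0,0],39],[[0,0,0],[-1.8,0,0],39],[[0,0,0],[-2.4,0,0],39],[[0,0,0],[-3,0,0],39]]'; python3 k.py
python3 -m creep '[[[0,0,0],[-0.7,0,0],39],[[0,0,0],[-1.4,0,0],39],[[0,0,0],[-2.1,0,0],39],[[0,0,0],[-2.8,0,0],39],[[0,0,0],[-3.5,0,0],39]]'; python3 k.py; python3 m.py
```

```text
time_s: 29.82
ee_pos: [0.4992, 0.1774, 0.0344]
ee_rot: [0.654, 0.757, 0.0, 0.0]
wrist_force: [0.7, -3.4, 2.2]
grip_width: 0.0395
finger_force: 26.4
dock xy mm 17.8 0.5 heading 98.36 F along -3.42 lat -0.21 z 2.15 ff 26.4 t 29.825 z 0.0344
time_s: 30.45
ee_pos: [0.4993, 0.1766, 0.0343]
ee_rot: [0.653, 0.758, 0.001, -0.001]
wrist_force: [-0.3, 1.9, 4.9]
grip_width: 0.0394
finger_force: 26.7
dock xy mm 17.0 0.5 heading 98.52 F along 1.93 lat -0.0 z 4.94 ff 26.7 t 30.45 z 0.0343
top row 212 lag~ -6.4 cols 249 316 0.87
```

```bash
python3 -m creep '[[[0,0,0],[0,0,-0.1],39.1],[[0,0,0],[0,0,-0.2],39.2],[[0,0,0],[0,0,-0.2],39.3]]'; python3 k.py
python3 -m creep '[[[0,0,0],[-0.3,0,0],39.4],[[0,0,0],[-0.6,0,0],39.5],[[0,0,0],[-1,0,0],39.6]]'; python3 k.py; python3 m.py
```

```text
time_s: 30.92
ee_pos: [0.4994, 0.1756, 0.0343]
ee_rot: [0.653, 0.757, 0.0, -0.0]
wrist_force: [-0.8, 4.0, 4.1]
grip_width: 0.0392
finger_force: 26.6
dock xy mm 15.9 0.5 heading 98.48 F along 4.03 lat 0.24 z 4.05 ff 26.6 t 30.925 z 0.0343
time_s: 31.3
ee_pos: [0.4997, 0.1728, 0.0342]
ee_rot: [0.654, 0.757, -0.0, 0.0]
wrist_force: [-0.6, 2.9, 3.0]
grip_width: 0.0396
finger_force: 18.1
dock xy mm 13.2 0.6 heading 98.37 F along 2.92 lat 0.2 z 3.03 ff 18.1 t 31.3 z 0.0342
top row 205 lag~ -3.1 cols 248 314 0.98
```

```bash
python3 -m creep '[[[0,0,0],[-0.7,0,-0.2],39.7],[[0,0,0],[-1.4,0,-0.3],39.7],[[0,0,0],[-2.1,0,-0.3],39.75],[[0,0,0],[-2.8,0,-0.3],39.75],[[0,0,0],[-2.8,0,-0.3],39.75]]'; python3 k.py; python3 m.py
```

```text
time_s: 32.02
ee_pos: [0.5, 0.17, 0.0344]
ee_rot: [0.654, 0.757, -0.0, 0.0]
wrist_force: [0.5, 2.0, -3.3]
grip_width: 0.0399
finger_force: 10.8
dock xy mm 10.3 0.8 heading 98.37 F along 1.92 lat -0.76 z -3.28 ff 10.8 t 32.025 z 0.0344
top row 203 lag~ -2.1 cols 249 314 0.93
```

Run:
```python
from h import *
s=snapshot("wrist"); g=s["img"]
for c in (262,282,302): print(c,[(r,int(g[r,c,0]),int(g[r,c,2])) for r in range(170,240,3)])
```

```text
262 [(170, 135, 69), (173, 138, 73), (176, 38, 36), (179, 38, 36), (182, 40, 38), (185, 48, 47), (188, 54, 52), (191, 52, 51), (194, 53, 52), (197, 52, 51), (200, 53, 52), (203, 104, 91), (206, 107, 106), (209, 117, 115), (212, 128, 126), (215, 135, 134), (218, 140, 138), (221, 146, 145), (224, 152, 151), (227, 158, 155), (230, 161, 159), (233, 165, 163), (236, 168, 167), (239, 174, 171)]
282 [(170, 138, 137), (173, 212, 210), (176, 212, 208), (179, 211, 208), (182, 116, 114), (185, 39, 38), (188, 60, 59), (191, 61, 60), (194, 61, 58), (197, 57, 57), (200, 57, 58), (203, 56, 54), (206, 135, 73), (209, 136, 76), (212, 134, 74), (215, 133, 73), (218, 128, 73), (221, 103, 102), (224, 111, 109), (227, 121, 120), (230, 130, 128), (233, 133, 131), (236, 137, 135), (239, 143, 142)]
302 [(170, 202, 125), (173, 137, 83), (176, 43, 41), (179, 42, 39), (182, 43, 41), (185, 46, 45), (188, 58, 57), (191, 58, 56), (194, 57, 56), (197, 55, 53), (200, 54, 54), (203, 102, 93), (206, 109, 107), (209, 121, 119), (212, 134, 132), (215, 142, 140), (218, 148, 146), (221, 156, 154), (224, 158, 156), (227, 163, 161), (230, 167, 164), (233, 171, 168), (236, 176, 173), (239, 178, 176)]
```

```bash
python3 -m creep '[[[0,0,0],[0.3,0,0.15],39.85],[[0,0,0],[0.3,0,0.2],39.9],[[0,0,0],[0.3,0,0.2],40]]'; python3 k.py
python3 -m creep '[[[0,0,0],[0,0,0],40.2],[[0,0,0],[0,0,0],40.5],[[0,0,0],[0,0,0],41],[[0,0,0],[0,0,0],43],[[0,0,0],[0,0,0],46]]'; python3 k.py; python3 m.py
python3 -m creep '[[[0,0,0],[0,0,0],50],[[0,0,0],[0,0,0],55],[[0,0,0],[0,0,0],60]]'; python3 k.py; python3 m.py
```

```text
time_s: 32.55
ee_pos: [0.4999, 0.1705, 0.0346]
ee_rot: [0.654, 0.757, -0.0, -0.0]
wrist_force: [0.4, -0.5, -0.1]
grip_width: 0.0398
finger_force: 0.3
dock xy mm 10.9 0.8 heading 98.37 F along -0.57 lat -0.29 z -0.15 ff 0.3 t 32.55 z 0.0346
time_s: 33.17
ee_pos: [0.5001, 0.1707, 0.0344]
ee_rot: [0.654, 0.757, 0.0, 0.0]
wrist_force: [-0.4, -0.4, 0.3]
grip_width: 0.046
finger_force: 0.0
dock xy mm 11.1 0.5 heading 98.39 F along -0.38 lat 0.45 z 0.31 ff 0.0 t 33.175 z 0.0344
top row 203 lag~ -2.1 cols 248 313 0.75
time_s: 33.65
ee_pos: [0.5001, 0.1707, 0.0344]
ee_rot: [0.654, 0.757, -0.0, 0.0]
wrist_force: [0.2, -0.2, -0.4]
grip_width: 0.0602
finger_force: 0.0
dock xy mm 11.0 0.6 heading 98.38 F along -0.19 lat -0.21 z -0.44 ff 0.0 t 33.65 z 0.0344
top row 203 lag~ -2.1 cols 249 312 0.83
```

```bash
python3 -m creep '[[[0,0,0],[0,0,-10],60],[[0,0,0],[0,0,-30],60],[[0,0,0],[0,0,-60],60],[[0,0,0],[0,0,-100],60],[[0,0,0],[0,0,-140],60]]'
python3 -m creep '[[[0,0,0],[0,0,-20],60],[[0,0,0],[0,0,-20],60],[[0,0,0],[0,0,-20],60],[[0,0,0],[0,0,-20],60]]'
python3 - <<'E'
from h import *
import time
for k in range(2):
    s=snapshot("wrist"); st=sense()
    for q in silhouettes("pulley_hub","wrist")[:4]: print(np.round(q["centre"],1),round(q["confidence"],2),q["mask"].sum(),atz(s,q["centre"],.06,True).round(4))
    for t in ("pulley_hub","relay","spool","steel_block"):
        for q in tip_of(t,"wrist")[:2]: print(t,round(q["confidence"],2),atz(s,q["centre"],.045 if t[0]=="p" else 0,True).round(4))
    h=np.radians(98.3); d=np.array([np.cos(h),np.sin(h)])
s=snapshot("top")
for t in ("relay","spool","steel_block"):
    for q in tip_of(t,"top")[:1]: print(t,atz(s,q["centre"],0).round(4))
print("dock origin",(np.array([.51668,.06093])+.1*d).round(4))
E
```

```text
time_s: 34.38
ee_pos: [0.4998, 0.1706, 0.1761]
ee_rot: [0.654, 0.757, 0.0, -0.0]
wrist_force: [0.1, 1.3, -0.0]
grip_width: 0.0601
finger_force: 0.0
time_s: 34.88
ee_pos: [0.4992, 0.1704, 0.1933]
ee_rot: [0.654, 0.757, -0.001, -0.0]
wrist_force: [0.1, -0.2, -0.1]
grip_width: 0.0604
finger_force: 0.0
[115.7  68.7] 0.89 3509 [0.3374 0.2717 0.06  ]
[167.5 383.5] 0.86 932 [ 0.3905 -0.0888  0.06  ]
[279.1 200.5] 0.8 3187 [0.497 0.172 0.06 ]
[134.4 290.5] 0.76 3025 [0.3603 0.0527 0.06  ]
pulley_hub 0.89 [ 0.4019 -0.0928  0.045 ]
pulley_hub 0.66 [0.3597 0.0338 0.045 ]
relay 0.7 [0.3961 0.1742 0.    ]
spool 0.72 [0.6274 0.0779 0.    ]
steel_block 0.64 [0.6142 0.214  0.    ]
[135.9 291.8] 0.85 3112 [0.3627 0.0514 0.06  ]
[280.5 199.7] 0.77 3162 [0.499 0.173 0.06 ]
[164.5 385.2] 0.74 927 [ 0.3868 -0.0942  0.06  ]
[114.9  70.3] 0.74 3554 [0.3375 0.2706 0.06  ]
pulley_hub 0.79 [ 0.4089 -0.0883  0.045 ]
pulley_hub 0.69 [0.3589 0.0378 0.045 ]
relay 0.79 [0.3937 0.1779 0.    ]
spool 0.97 [0.626  0.0811 0.    ]
steel_block 0.95 [0.6133 0.2113 0.    ]
relay [0.3836 0.1738 0.    ]
spool [0.6291 0.0806 0.    ]
dock origin [0.5022 0.1599]
```

Pulley still and upright at dock x ≈ 10 mm; bystanders unmoved; arm clear. Handing in.

```bash
python3 -c "
from station import finish_job
print(finish_job())"
```

```text
the job is handed in; nothing more can be done
None
```

I handed the job in at about 35 s of the 69 s: the pulley stands still and upright in the dock at about x = 10 mm, between bar and buffer, pushed home at 8–9 N by the wrist sensor for over a second. The relay, spool and block are where they were, but the tool briefly took most of the pulley's weight just before the bar and may have lifted it by up to 0.6 mm, and the half turn before the bar is inferred from travel (rolling was checked over the first 40 mm only).

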